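Fetch the strip rack from behind the reagent bottles

TASK

Move the two containers that stand in front of the strip rack out of the caddy and stand them in the steel side tray, then fetch the strip rack from behind and seat it flat in the white plate frame. Finally put the containers back, upright, each on the place where it stood at the start, and leave the tip box where it is; the third container must also end on its own place.

Things in the scene. Friction and masses are not known exactly. Their poses are not given: they have to be found in the camera images.
- round_bottle: Origin: centre of its underside, z up. Loose round white bottle with a blue screw cap: straight body 50 mm in diameter up to 93 mm, then a shoulder, cap 32 mm in diameter, 122 mm tall overall, 0.17 to 0.35 kg. Stands in one of the three front places of the caddy.
- square_bottle: Origin: centre of its underside, z up. Loose square white bottle with a blue screw cap: body 46 x 46 mm up to 96 mm (sides along its x and y), cap 30 mm in diameter, 120 mm tall overall, 0.17 to 0.35 kg. Stands in one of the three front places, turned at most 0.12 rad from the caddy.
- jar: Origin: centre of its underside, z up. Loose round white wide-mouth jar: straight body 54 mm in diameter up to 98 mm, wide blue lid 48 mm in diameter, 118 mm tall overall, 0.17 to 0.35 kg. Stands in one of the three front places.
- strip_rack: Origin: centre of its underside, z up. The thing to fetch: loose white block with two rows of eight small amber tubes on top. Block 36 mm (its x) x 74 mm (its y) x 34 mm tall; the tubes on top reach 40 mm but are only look. About 0.08 to 0.17 kg. Stands in one of the two rear places of the caddy, long side along the caddy's y.
- tip_box: Origin: centre of its underside, z up. Bystander: loose closed white box with a plain flat white lid (no tubes), 36 mm (x) x 74 mm (y) x 34 mm tall, in the other rear place of the caddy, about 8 mm from the end of the strip rack. Not to be disturbed.
- caddy: Origin: centre of its underside, z up. Fixed grey reagent caddy, 160 mm (x) x 250 mm (y); floor 6 mm thick, rim 14 mm high, 4 mm thick. Front row (-x, towards the robot): round black pads at x -40, y -80, 0, +80 mm, a container on each. Rear row: oblong pads at x +17, y -41 and +41 mm. Two containers stand in front of the strip rack (70 mm centre to centre); the third is about 130 mm from it.
- side_tray: Origin: centre of its underside, z up. Fixed shallow steel tray, the side area, 190 mm (its x) x 100 mm (its y), rim 12 mm high, walls and floor 3 mm thick. Has room for two containers, one at each end of its length, for example at x = -45 and +45 mm. On the left or on the right of the caddy.
- frame: Origin: centre of its underside, z up. Fixed small white plate frame (open-topped, black rubber inside) in which the strip rack sits: outside 56 mm (its x) x 94 mm (its y) x 10 mm tall, walls and floor 4 mm thick, so inside 48 x 86 mm. The rack's long side goes along the frame's y, either way round. On the other side of the caddy from the tray.

How it is judged (in metres and radians):
On the way, in this order (a step that is already met when the one before it is completed fails the run):
1. the two containers in front of the strip rack stand released in the side tray, the third container and the strip rack still in place (distance of strip_rack from where it was at the start of the episode below 0.012 m and ((x of round_bottle in the frame of side_tray between -0.08 and 0.08 m and y of round_bottle in the frame of side_tray between -0.04 and 0.04 m and z of round_bottle in the frame of side_tray below 0.012 m and angle between round_bottle's own z axis and vertical below 0.15 rad and linear speed of round_bottle below 0.02 m/s and angular speed of round_bottle below 0.2 rad/s and contact force between round_bottle and the fingers below 0.1 N) or (distance of round_bottle from where it was at the start of the episode below 0.015 m and horizontal distance between round_bottle and strip_rack above 0.1 m)) and ((x of square_bottle in the frame of side_tray between -0.08 and 0.08 m and y of square_bottle in the frame of side_tray between -0.04 and 0.04 m and z of square_bottle in the frame of side_tray below 0.012 m and angle between square_bottle's own z axis and vertical below 0.15 rad and linear speed of square_bottle below 0.02 m/s and angular speed of square_bottle below 0.2 rad/s and contact force between square_bottle and the fingers below 0.1 N) or (distance of square_bottle from where it was at the start of the episode below 0.015 m and horizontal distance between square_bottle and strip_rack above 0.1 m)) and ((x of jar in the frame of side_tray between -0.08 and 0.08 m and y of jar in the frame of side_tray between -0.04 and 0.04 m and z of jar in the frame of side_tray below 0.012 m and angle between jar's own z axis and vertical below 0.15 rad and linear speed of jar below 0.02 m/s and angular speed of jar below 0.2 rad/s and contact force between jar and the fingers below 0.1 N) or (distance of jar from where it was at the start of the episode below 0.015 m and horizontal distance between jar and strip_rack above 0.1 m))), for 0.2 s.
2. the strip rack lies flat in the frame, released (horizontal distance between strip_rack and frame below 0.012 m and angle between the y axis of strip_rack and the y axis of frame, either way round below 0.2 rad and z of strip_rack in the frame of frame below 0.008 m and angle between strip_rack's own z axis and vertical below 0.08 rad and linear speed of strip_rack below 0.02 m/s and angular speed of strip_rack below 0.2 rad/s and contact force between strip_rack and the fingers below 0.1 N), for 0.2 s.
At the end, for the whole second after the job is handed in: The rack is seated in the frame (centre within 12 mm, long sides within 0.2 rad, underside under 8 mm above the frame's, flat within 0.08 rad); all three containers stand upright (0.1 rad) within 15 mm of where each stood at the start; all released and at rest (all of step 2 and distance of each of round_bottle, square_bottle, jar from where it was at the start of the episode below 0.015 m and angle between each of round_bottle, square_bottle, jar's own z axis and vertical below 0.1 rad and linear speed of each of round_bottle, square_bottle, jar below 0.02 m/s and angular speed of each of round_bottle, square_bottle, jar below 0.2 rad/s and contact force between each of round_bottle, square_bottle, jar and the fingers below 0.1 N); the robot touches nothing.
It fails at once if a container or the strip rack is tipped by more than 0.6 rad (angle between any of round_bottle, square_bottle, jar, strip_rack's own z axis and vertical above 0.6 rad).
It fails at once if the tip box is moved by more than 15 mm (distance of tip_box from where it was at the start of the episode above 0.015 m).
It also fails if it takes over 122 s, if anything falls off the work surface, if the arm or the gripper's body presses on something with over 40 N, if the wrist force passes 120 N, or if a joint passes its speed limit or range.

ROBOT

A 6-joint arm with a two-finger parallel gripper is mounted at the origin on the work surface. World frame = base frame: x ahead of the robot, y to its left, z up, the work surface at z = 0. Lengths are in mm, angles in rad, forces in N, time in s.
With the tool pointing down it reaches from about 350 to 775 mm from the base axis. Payload 7.3 kg.
Tool frame: the origin (TCP) lies on the front face of the gripper's body, between the roots of the fingers; the fingertips stand 66 mm ahead of it and the grasp point (between the pads) lies 47 mm ahead of it; y points along the fingers, x is the direction in which the jaws open and shut, and the axes are right-handed (so a half turn about y gives the same grasp; the last joint's range is limited). The gripper opens to 92 mm and grips with 3 to 60 N. Pads are 19 mm wide; open, the fingers measure 130 mm over their backs; the gripper's body (75 mm by 190 mm) begins 47 mm behind the grasp point.
Start: joints at [1.155, 0.342, 1.524, -0, 1.275, -0.146], TCP at [139.915, 506.026, 292.241] pointing down, gripper open.
Joint ranges: [-2.53, 2.53], [-0.77, 2.02], [0.04, 2.7], [-1, 4.14], [0.28, 2.66], [-3.11, 3.11]. Speed limits (rad/s): [2.57, 2.57, 3.14, 3.14, 3.14, 3.14].

INTERFACE

Orientations are given as a 3x3 rotation matrix whose columns are the frame's x, y, z axes.
In Python, from bench import ctrl gives the robot as it stands.
- The arm moves only by the tool play_rows, never from a script. Its argument "deltas" is a list of rows, each an object of numbers: "x", "y", "z": the shift along the world's x, y, z in m; "spin": the turn about the world's z in rad; "fingers": the closure, from 0 (fully open) to 1 (shut). In form: [{"x": .., "y": .., "z": .., "spin": .., "fingers": ..}, ...]. A call has 1 to 5 rows; each row shifts and turns the commanded pose from where the row before left it; what a row does not reach is not made up. A row lasts 1/10 s, in which the tool goes at most 50 mm and 8.59 degrees, less where a joint would pass 70% of its speed; a pose out of reach is approached as far as the arm can. A call with a gripper value outside its range is refused whole. The fingers move at their own pace and stop on an object; the grip force is fixed at half the most. Time passes only in rows, so rows that do not move let the fingers close. It gives the time, the measured TCP pose, the force and the opening at its end, in the units of the state.
- ctrl.get_state(): the state, without advancing time (a new reading comes with each control period).
- ctrl.camera(name): name is "scene" or "top" or "wrist"; returns the picture (420x560x3 uint8, blue, green, red); there is no depth.
- ctrl.camera_params(name): a dict with "K" (3x3 intrinsics, pixels), "rvec" (rotation vector, rad) and "tvec" (3), from world to camera coordinates, as OpenCV has them; the wrist camera has in their place "mount" (4x4, takes a point from camera to tool coordinates, whose origin is the TCP and whose axes are the tool frame's). Camera axes: x right, y down, z forward; pixel columns grow to the right and rows downward; lengths in mm; the calibration is good to about 2 mm. A picture is of the moment at which its call begins: read the wrist's pose just before it. camera_params takes no time and is no camera call.
- ctrl.close_job(): hands the job in, once; it reports no verdict.
The state is a dict: "clock": time; "joint_positions": joint angles; "joint_velocities": joint speeds; "tau": joint torques, N m; "ee_pos": TCP position; "ee_rot": TCP orientation; "force": force on the tool from outside, world axes, zero at the start; "torque": the same for the moment, N m; "grip_width": opening from 0.0 (shut) to 1.0 (fully open).
Only numpy, scipy, OpenCV 4.12 (cv2) and the standard library are available. Lean on these libraries where they do the work, as an engineer would, in place of code of your own. Each camera call takes 0.05 s, during which the arm holds its last target.

## Working session

There is one attempt and no reset: what is moved stays moved. The work goes in short steps, Python scripts to look and compute and a tool call to move; the robot and the scene stay as the last step left them, time stands still between calls to the robot, and variables do not carry over. Pictures are saved under pics/ and viewed, and the job is handed in when it is done.

Besides the shell and the picture viewer there is one more tool, called after "Call:" as name([rows], argument=value, ...), one row to a line, values as JSON. play_rows: Moves the arm, as the interface text tells. Its arguments: {"type":"object","properties":{"deltas":{"type":"array"}},"required":["deltas"]}

```bash
ls; mkdir -p pics; python3 - <<'E'
from bench import ctrl
import cv2
s=ctrl.get_state()
print(s)
for n in ["scene","top","wrist"]:
    cv2.imwrite(f"pics/{n}0.png",ctrl.camera(n)); print(n,ctrl.camera_params(n))
E
```

```text
pics
{'clock': 0.0, 'joint_positions': array([ 1.15502194e+00,  3.42722324e-01,  1.52504232e+00, -2.06218675e-05,
        1.27539290e+00, -1.46012039e-01]), 'joint_velocities': array([ 0.00021286,  0.00013523,  0.00125095,  0.00015049,  0.00229042,
       -0.00062831]), 'tau': array([-2.27573037e-03, -4.31245244e+01, -2.44216865e+01,  7.16507155e-02,
        5.59366483e-02, -1.12683140e-04]), 'ee_pos': array([139.77385949, 505.72284521, 291.53626182]), 'ee_rot': array([[ 2.66496105e-01, -6.14008573e-04, -9.63835800e-01],
       [ 9.63834747e-01, -1.43953512e-03,  2.66496731e-01],
       [-1.55110676e-03, -9.99998775e-01,  2.08172296e-04]]), 'force': array([0.34841032, 0.13258016, 0.46526239]), 'torque': array([-0.02633297, -0.03873056, -0.00869394]), 'grip_width': 1.0047494181988852}
scene {'K': array([[447.92902733,   0.        , 283.60366632],
       [  0.        , 447.92902733, 203.0200929 ],
       [  0.        ,   0.        ,   1.        ]]), 'rvec': array([ 1.23291137,  2.17784842, -1.03920398]), 'tvec': array([ 278.78987018, -252.91735751, 1291.65637932])}
top {'K': array([[379.27716334,   0.        , 282.98370229],
       [  0.        , 379.27716334, 216.10467643],
       [  0.        ,   0.        ,   1.        ]]), 'rvec': array([ 2.17173831, -2.11732387,  0.2046289 ]), 'tvec': array([-25.20620543, 532.42905954, 754.27482275])}
wrist {'K': array([[346.97518891,   0.        , 275.10864357],
       [  0.        , 346.97518891, 208.87521856],
       [  0.        ,   0.        ,   1.        ]]), 'mount': array([[ 9.99999906e-01, -5.41159022e-05, -4.29146898e-04,
        -1.48123814e-01],
       [ 3.99972966e-04, -2.62026687e-01,  9.65060545e-01,
        -9.27033771e+01],
       [-1.64673062e-04, -9.65060626e-01, -2.62026641e-01,
         6.88205532e+01],
       [ 0.00000000e+00,  0.00000000e+00,  0.00000000e+00,
         1.00000000e+00]])}
```

View pics/scene0.png

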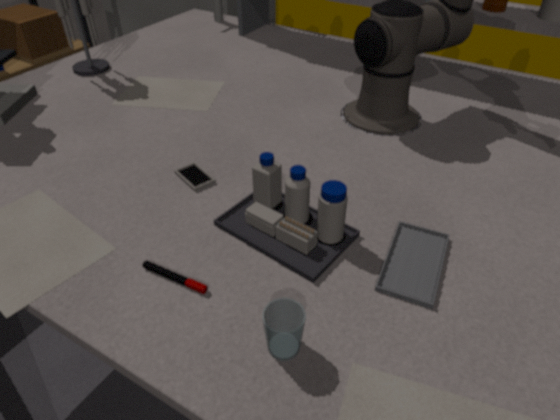

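View pics/top0.png

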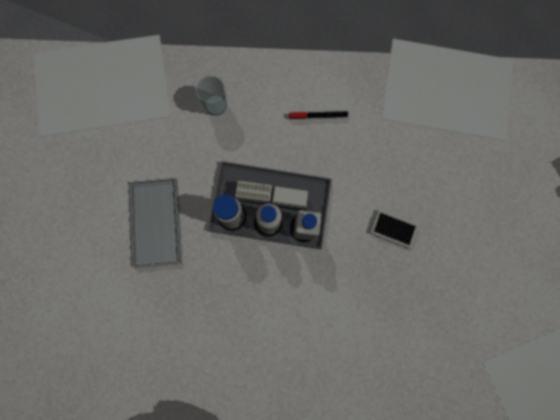

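View pics/wrist0.png

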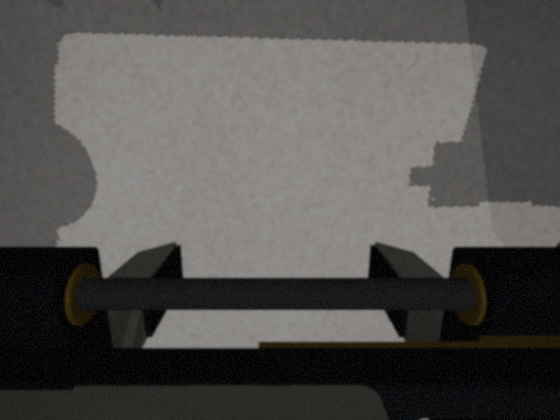

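Top view: tray at left (155,222), caddy at (270,205), and the jar (228,208), round bottle (268,215) and square bottle (307,225). The strip rack is at (253,191), behind the jar and round bottle. The frame is at (395,229).

```bash
python3 - <<'E'
import cv2,numpy as np
im=cv2.imread("pics/top0.png"); c=im[155:275,120:425]
c=np.clip(255*(c/255.)**0.6,0,255).astype(np.uint8)
a=cv2.resize(c[:, :220],None,fx=3.6,fy=3.6,interpolation=cv2.INTER_CUBIC); cv2.imwrite("pics/topz.png",a)
b=im[195:260,355:430]; b=np.clip(255*(b/255.)**0.6,0,255).astype(np.uint8)
cv2.imwrite("pics/topf.png",cv2.resize(b,None,fx=8,fy=8,interpolation=cv2.INTER_CUBIC))
im=cv2.imread("pics/scene0.png"); b=im[140:280,160:370]; b=np.clip(255*(b/255.)**0.6,0,255).astype(np.uint8)
cv2.imwrite("pics/scz.png",cv2.resize(b,None,fx=3.8,fy=3.8,interpolation=cv2.INTER_CUBIC))
E
```

```text
(no output)
```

View pics/topz.png

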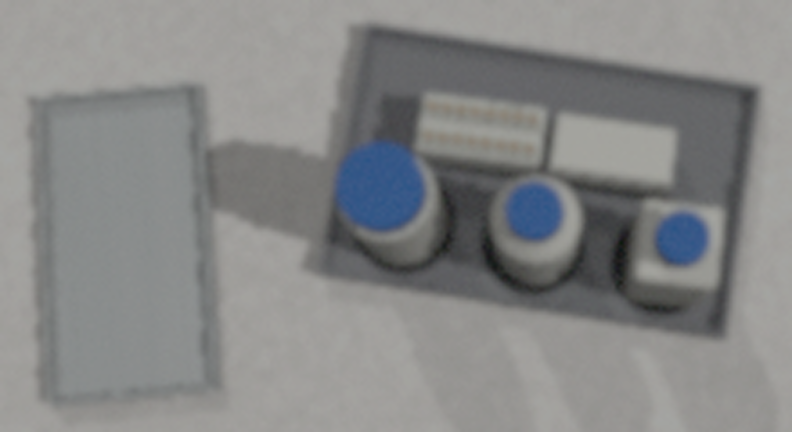

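View pics/topf.png

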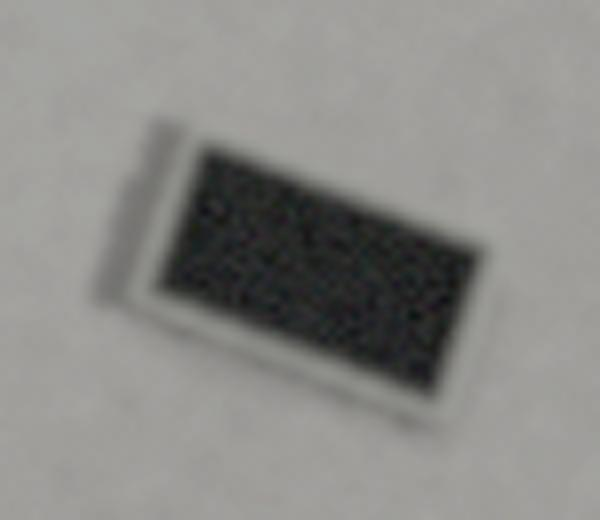

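View pics/scz.png

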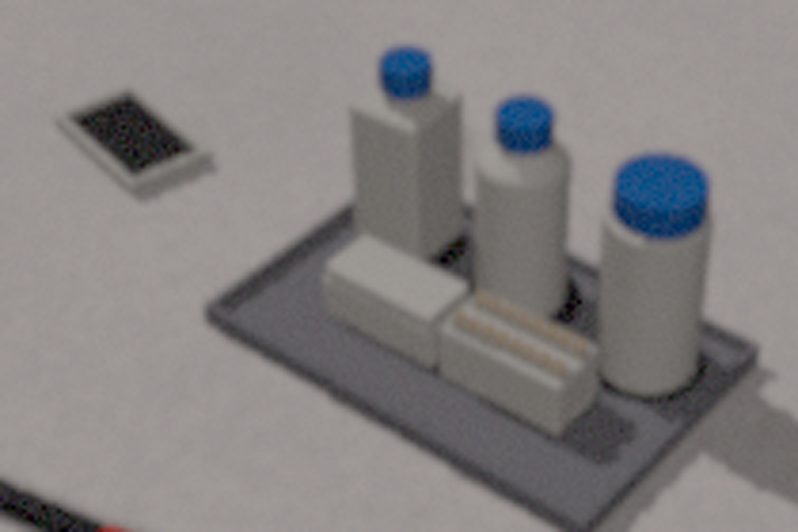

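Zoomed views confirm the layout: jar and round bottle stand in front of the tube-topped strip rack, and the square bottle is the third. Next I measure positions.

```bash
cat > h.py <<'E'
import cv2,numpy as np
from bench import ctrl
def P(n):
    p=ctrl.camera_params(n); R=cv2.Rodrigues(p["rvec"])[0]; return p["K"],R,p["tvec"]
def ray(n,uv):
    K,R,t=P(n); d=R.T@np.linalg.inv(K)@np.array([uv[0],uv[1],1.]); return -R.T@t,d
def onz(n,uv,z):
    o,d=ray(n,uv); return (o+d*(z-o[2])/d[2])
def tri(a,b):
    (o1,d1),(o2,d2)=ray("top",a),ray("scene",b)
    s=np.linalg.lstsq(np.c_[d1,-d2],o2-o1,rcond=None)[0]
    return (o1+s[0]*d1+o2+s[1]*d2)/2, np.linalg.norm(o1+s[0]*d1-o2-s[1]*d2)
def proj(n,X):
    p=ctrl.camera_params(n); return cv2.projectPoints(np.float64(X).reshape(-1,3),p["rvec"],p["tvec"],p["K"],None)[0].reshape(-1,2)
E
python3 - <<'E'
from h import *
np.set_printoptions(precision=1,suppress=True)
def comps(m,amin):
    n,l,st,ce=cv2.connectedComponentsWithStats(m.astype(np.uint8)); 
    return [(ce[i],st[i,4],l==i) for i in range(1,n) if st[i,4]>amin]
C={}
for n in("top","scene"):
    im=cv2.imread(f"pics/{n}0.png").astype(int); m=(im[...,0]-im[...,2]>40)
    C[n]=sorted(comps(m,40),key=lambda c:c[0][0]); print(n,[(c[0],c[1]) for c in C[n]])
for k,a,b,z in zip(["jar","round","square"],C["top"],C["scene"][::-1],[114,118,115]):
    print(k,"top",onz("top",a[0],z),"scene",onz("scene",b[0],z),"tri",*tri(a[0],b[0]))
im=cv2.imread("pics/top0.png"); g=im.max(2)
# frame interior
m=(g<55); m[:195]=0;m[260:]=0;m[:,:365]=0;m[:,425:]=0
for c in comps(m,100):
    cn=cv2.findContours(c[2].astype(np.uint8),0,1)[0][0]; r=cv2.minAreaRect(cn); print("frame",r)
    bx=cv2.boxPoints(r); W=np.array([onz("top",q,6)for q in bx]); print(W, W.mean(0), [np.linalg.norm(W[i]-W[i-1]) for i in range(4)])
    print("axis deg",[np.degrees(np.arctan2(*(W[i]-W[i-1])[[1,0]])) for i in range(4)], onz("top",c[0],6))
def z(p): return [120+p[0]/3.6,155+p[1]/3.6]
def quad(name,pts,h):
    W=np.array([onz("top",z(p),h)for p in pts]);print(name,W.mean(0),[np.linalg.norm(W[i]-W[i-1]) for i in range(4)],[np.degrees(np.arctan2(*(W[i]-W[i-1])[[1,0]])) for i in range(4)])
quad("caddy",[(366,25),(757,90),(724,334),(318,270)],14)
quad("tray",[(32,97),(201,86),(220,388),(42,402)],12)
quad("rack",[(424,93),(546,104),(541,165),(415,152)],40)
quad("tip",[(555,114),(677,127),(671,188),(549,175)],40)
E
```

```text
top [(array([225.2, 206.2]), np.int32(455)), (array([268.1, 213.2]), np.int32(182)), (array([309.2, 220.7]), np.int32(155))]
scene [(array([266.2, 158.1]), np.int32(124)), (array([297.5, 171.8]), np.int32(156)), (array([333.4, 190.6]), np.int32(412))]
jar top [537.5 101.3 114. ] scene [533.1 100.1 114. ] tri [536.8 101.2 116.9] 0.7892092881001667
round top [525.5  18.5 118. ] scene [519.7  16.8 118. ] tri [524.6  18.8 121.7] 1.0041138516518593
square top [513.5 -60.6 115. ] scene [506.6 -63.3 115. ] tri [512.6 -59.8 119.6] 0.869161124096314
frame ((394.4034729003906, 228.46246337890625), (37.74618911743164, 19.416763305664062), 21.25050163269043)
[[ 512.3 -212.9    6. ]
 [ 553.4 -229.3    6. ]
 [ 524.7 -307.3    6. ]
 [ 484.  -290.3    6. ]] [ 518.6 -259.9    6. ] [np.float64(82.44048298855105), np.float64(44.26280969969548), np.float64(83.14037514572641), np.float64(44.12545121056255)]
axis deg [np.float64(69.91787106629818), np.float64(-21.821051114729148), np.float64(-110.19534882266726), np.float64(157.26427355728734)] [ 518.5 -259.9    6. ]
caddy [563.4  15.9  14. ] [np.float64(
[... 377 characters left out ...]
04.38124706842966)] [np.float64(6.95043031214095), np.float64(-84.39829147153206), np.float64(-172.54563419558036), np.float64(95.9088052710107)]
rack [587.2  52.   40. ] [np.float64(36.30067590197422), np.float64(73.0261767161981), np.float64(37.295219932881636), np.float64(74.95405856514365)] [np.float64(-5.950874795853427), np.float64(-93.5978188830752), np.float64(177.06357369911086), np.float64(85.62041736161035)]
tip [575.8 -26.4  40. ] [np.float64(37.26429384641353), np.float64(73.19326757557961), np.float64(37.28792326685305), np.float64(72.63157399803195)] [np.float64(-3.9116919302109716), np.float64(-94.55801084381426), np.float64(175.22479162685167), np.float64(85.42169004974436)]
```

Call:
play_rows([
  {"x": 0.03, "y": -0.03, "z": 0, "spin": -0.14, "fingers": 0},
  {"x": 0.03, "y": -0.03, "z": 0, "spin": -0.14, "fingers": 0},
  {"x": 0.03, "y": -0.03, "z": 0, "spin": -0.14, "fingers": 0},
  {"x": 0.03, "y": -0.03, "z": 0, "spin": -0.14, "fingers": 0},
  {"x": 0.03, "y": -0.03, "z": 0, "spin": -0.14, "fingers": 0},
])

```text
clock: 0.65
ee_pos: [290.7, 354.7, 292.1]
ee_rot: [[0.828, -0.0, -0.561], [0.561, -0.0, 0.828], [-0.0, -1.0, -0.0]]
force: [0.5, 0.8, 0.6]
grip_width: 1.004
```

Call:
play_rows([
  {"x": 0.03, "y": -0.03, "z": 0, "spin": -0.14, "fingers": 0},
  {"x": 0.03, "y": -0.03, "z": 0, "spin": -0.14, "fingers": 0},
  {"x": 0.03, "y": -0.03, "z": 0, "spin": -0.14, "fingers": 0},
  {"x": 0.03, "y": -0.03, "z": 0, "spin": -0.14, "fingers": 0},
  {"x": 0.03, "y": -0.03, "z": 0, "spin": -0.14, "fingers": 0},
])

```text
clock: 1.15
ee_pos: [440.8, 204.5, 292.1]
ee_rot: [[0.995, -0.0, 0.105], [-0.105, -0.0, 0.995], [-0.0, -1.0, -0.0]]
force: [-0.1, -0.1, -0.2]
grip_width: 0.995
```

Call:
play_rows([
  {"x": 0.03, "y": -0.03, "z": 0, "spin": -0.033, "fingers": 0},
  {"x": 0.03, "y": -0.03, "z": 0, "spin": 0, "fingers": 0},
  {"x": 0.03, "y": -0.03, "z": 0, "spin": 0, "fingers": 0},
  {"x": 0, "y": 0, "z": 0, "spin": 0, "fingers": 0},
  {"x": 0, "y": 0, "z": 0, "spin": 0, "fingers": 0},
])

```text
clock: 1.65
ee_pos: [529.9, 115.4, 291.5]
ee_rot: [[0.991, -0.002, 0.134], [-0.134, 0.0, 0.991], [-0.002, -1.0, -0.0]]
force: [-0.1, 0.1, 0.5]
grip_width: 1.001
```

```bash
cat >> h.py <<'E'
def wonz(s,uv,z):
    p=ctrl.camera_params("wrist"); M=p["mount"]; R=s["ee_rot"]
    d=R@M[:3,:3]@np.linalg.inv(p["K"])@np.array([uv[0],uv[1],1.]); o=R@M[:3,3]+s["ee_pos"]
    return o+d*(z-o[2])/d[2]
def wsnap(name):
    s=ctrl.get_state(); im=ctrl.camera("wrist"); cv2.imwrite(f"pics/{name}.png",np.clip(255*(im/255.)**0.6,0,255).astype(np.uint8)); np.save(f"pics/{name}.npy",im); return s,im
def blue(im):
    im=im.astype(int); m=(im[...,0]-im[...,2]>40).astype(np.uint8)
    n,l,st,ce=cv2.connectedComponentsWithStats(m); return [(ce[i].round(1),st[i]) for i in range(1,n) if st[i,4]>60]
E
python3 - <<'E'
from h import *
s,im=wsnap("w1")
for c,a in blue(im): print(c,a,wonz(s,c,114))
E
```

```text
[284.3 224.2] [ 255  194   61   61 2837] [536.38297959  97.93075947 114.        ]
[283.2 322.2] [265 309  38  29 924] [523.87516579   7.77676116 114.        ]
```

View pics/w1.png

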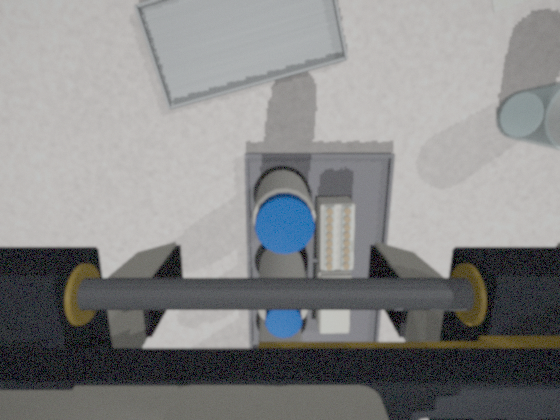

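Call:
play_rows([
  {"x": 0.007, "y": -0.015, "z": -0.02, "spin": 0, "fingers": 0},
  {"x": 0, "y": 0, "z": -0.035, "spin": 0, "fingers": 0},
  {"x": 0, "y": 0, "z": -0.035, "spin": 0, "fingers": 0},
  {"x": 0, "y": 0, "z": -0.035, "spin": 0, "fingers": 0},
  {"x": 0, "y": 0, "z": -0.02, "spin": 0, "fingers": 0},
])

```text
clock: 2.2
ee_pos: [534.7, 102.4, 144.9]
ee_rot: [[0.992, -0.004, 0.13], [-0.13, 0.0, 0.992], [-0.004, -1.0, -0.0]]
force: [0.5, -1.2, 0.5]
grip_width: 1.005
```

Call:
play_rows([
  {"x": 0, "y": 0, "z": -0.013, "spin": 0, "fingers": 0},
  {"x": 0, "y": 0, "z": 0, "spin": 0, "fingers": 0.2},
  {"x": 0, "y": 0, "z": 0, "spin": 0, "fingers": 0.3},
  {"x": 0, "y": 0, "z": 0, "spin": 0, "fingers": 0.35},
  {"x": 0, "y": 0, "z": 0, "spin": 0, "fingers": 0.38},
])

```text
clock: 2.7
ee_pos: [537.4, 101.2, 135.5]
ee_rot: [[0.991, 0.002, 0.131], [-0.131, 0.0, 0.991], [0.002, -1.0, 0.0]]
force: [-0.4, 0.4, 0.9]
grip_width: 0.707
```

Call:
play_rows([
  {"x": 0, "y": 0, "z": 0, "spin": 0, "fingers": 0.4},
  {"x": 0, "y": 0, "z": 0, "spin": 0, "fingers": 0.42},
  {"x": 0, "y": 0, "z": 0, "spin": 0, "fingers": 0.6},
  {"x": 0, "y": 0, "z": 0, "spin": 0, "fingers": 1},
  {"x": 0, "y": 0, "z": 0, "spin": 0, "fingers": 1},
])

```text
clock: 3.2
ee_pos: [536.7, 101.1, 134.5]
ee_rot: [[0.991, -0.0, 0.132], [-0.132, 0.0, 0.991], [-0.0, -1.0, 0.0]]
force: [-3.5, 0.3, 5.5]
grip_width: 0.582
```

Call:
play_rows([
  {"x": 0, "y": 0, "z": 0, "spin": 0, "fingers": 1},
  {"x": 0, "y": 0, "z": 0, "spin": 0, "fingers": 1},
  {"x": 0, "y": 0, "z": 0, "spin": 0, "fingers": 1},
])

```text
clock: 3.5
ee_pos: [536.7, 101.1, 134.5]
ee_rot: [[0.991, -0.0, 0.132], [-0.132, 0.0, 0.991], [-0.0, -1.0, -0.0]]
force: [-4.2, 0.9, 5.9]
grip_width: 0.581
```

Call:
play_rows([
  {"x": 0, "y": 0, "z": 0.01, "spin": 0, "fingers": 1},
  {"x": 0, "y": 0, "z": 0.02, "spin": 0, "fingers": 1},
  {"x": 0, "y": 0, "z": 0.02, "spin": 0, "fingers": 1},
  {"x": 0, "y": 0, "z": 0.01, "spin": 0, "fingers": 1},
  {"x": 0, "y": 0, "z": 0, "spin": 0, "fingers": 1},
])

```text
clock: 4.0
ee_pos: [537.7, 101.0, 195.6]
ee_rot: [[0.991, 0.003, 0.132], [-0.132, 0.0, 0.991], [0.003, -1.0, 0.001]]
force: [-0.6, 0.9, -1.8]
grip_width: 0.577
```

Call:
play_rows([
  {"x": 0.003, "y": 0.017, "z": 0, "spin": 0, "fingers": 1},
  {"x": 0.005, "y": 0.03, "z": 0, "spin": 0, "fingers": 1},
  {"x": 0.007, "y": 0.038, "z": 0, "spin": 0, "fingers": 1},
  {"x": 0.007, "y": 0.038, "z": 0, "spin": 0, "fingers": 1},
  {"x": 0.006, "y": 0.031, "z": 0, "spin": 0, "fingers": 1},
])

```text
clock: 4.5
ee_pos: [564.6, 256.8, 192.8]
ee_rot: [[0.991, -0.002, 0.131], [-0.131, -0.0, 0.991], [-0.002, -1.0, -0.001]]
force: [0.9, -0.4, -1.8]
grip_width: 0.576
```

Call:
play_rows([
  {"x": 0.003, "y": 0.017, "z": 0, "spin": 0, "fingers": 1},
  {"x": 0, "y": 0, "z": 0, "spin": 0, "fingers": 1},
  {"x": 0, "y": 0, "z": 0, "spin": 0, "fingers": 1},
])

```text
clock: 4.8
ee_pos: [567.3, 271.7, 192.9]
ee_rot: [[0.991, -0.002, 0.131], [-0.131, -0.001, 0.991], [-0.002, -1.0, -0.001]]
force: [0.0, -0.1, -3.5]
grip_width: 0.583
```

```bash
python3 - <<'E'
from h import *
print(ctrl.get_state()["ee_pos"])
im=ctrl.camera("top"); b=im[140:290,110:340]; b=np.clip(255*(b/255.)**0.6,0,255).astype(np.uint8)
cv2.imwrite("pics/t2.png",cv2.resize(b,None,fx=3.4,fy=3.4,interpolation=cv2.INTER_CUBIC))
E
```

```text
[567.34451417 271.70982292 192.86571931]
```

View pics/t2.png

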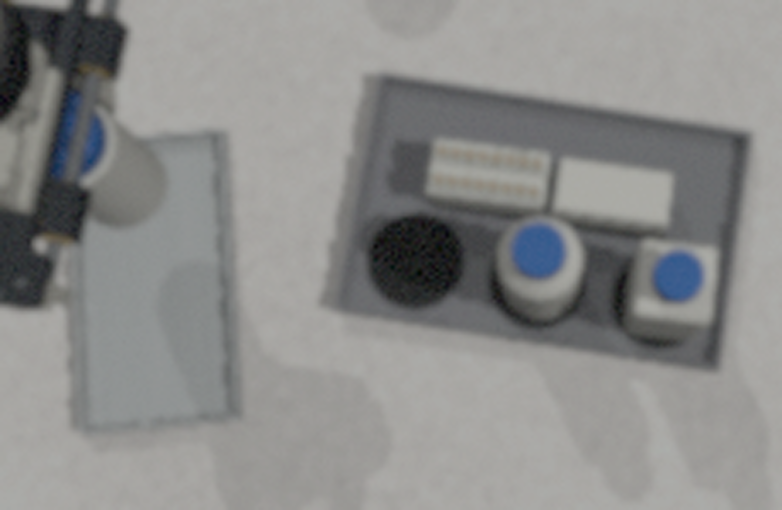

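The jar is held over the far end of the tray, and its empty black pad shows at crop (414,260). Nothing else has moved. Lowering.

Call:
play_rows([
  {"x": 0, "y": 0, "z": -0.02, "spin": 0, "fingers": 1},
  {"x": 0, "y": 0, "z": -0.02, "spin": 0, "fingers": 1},
  {"x": 0, "y": 0, "z": -0.012, "spin": 0, "fingers": 1},
  {"x": 0, "y": 0, "z": -0.005, "spin": 0, "fingers": 1},
  {"x": 0, "y": 0, "z": 0, "spin": 0, "fingers": 1},
])

```text
clock: 5.35
ee_pos: [567.9, 271.4, 136.8]
ee_rot: [[0.991, -0.001, 0.132], [-0.132, -0.0, 0.991], [-0.001, -1.0, -0.001]]
force: [-0.4, -0.2, -2.2]
grip_width: 0.579
```

Call:
play_rows([
  {"x": 0, "y": 0, "z": -0.002, "spin": 0, "fingers": 1},
  {"x": 0, "y": 0, "z": 0, "spin": 0, "fingers": 1},
  {"x": 0, "y": 0, "z": 0, "spin": 0, "fingers": 1},
])

```text
clock: 5.65
ee_pos: [568.2, 272.1, 135.9]
ee_rot: [[0.991, 0.001, 0.132], [-0.132, 0.0, 0.991], [0.001, -1.0, 0.0]]
force: [-0.1, -0.5, -2.2]
grip_width: 0.576
```

Call:
play_rows([
  {"x": 0, "y": 0, "z": -0.003, "spin": 0, "fingers": 1},
  {"x": 0, "y": 0, "z": 0, "spin": 0, "fingers": 1},
  {"x": 0, "y": 0, "z": 0, "spin": 0, "fingers": 1},
])

```text
clock: 5.95
ee_pos: [567.9, 272.0, 132.2]
ee_rot: [[0.991, -0.0, 0.131], [-0.131, -0.0, 0.991], [-0.0, -1.0, -0.0]]
force: [-0.2, -0.5, -2.6]
grip_width: 0.58
```

Call:
play_rows([
  {"x": 0, "y": 0, "z": -0.001, "spin": 0, "fingers": 1},
  {"x": 0, "y": 0, "z": 0, "spin": 0, "fingers": 1},
  {"x": 0, "y": 0, "z": 0, "spin": 0, "fingers": 1},
])

```text
clock: 6.25
ee_pos: [568.0, 272.1, 131.6]
ee_rot: [[0.991, 0.001, 0.131], [-0.131, 0.0, 0.991], [0.001, -1.0, 0.0]]
force: [-0.9, 0.3, 0.5]
grip_width: 0.577
```

Call:
play_rows([
  {"x": 0, "y": 0, "z": 0, "spin": 0, "fingers": 0.36},
  {"x": 0, "y": 0, "z": 0, "spin": 0, "fingers": 0.2},
  {"x": 0, "y": 0, "z": 0, "spin": 0, "fingers": 0},
  {"x": 0, "y": 0, "z": 0, "spin": 0, "fingers": 0},
  {"x": 0, "y": 0, "z": 0.01, "spin": 0, "fingers": 0},
])

```text
clock: 6.75
ee_pos: [567.2, 271.7, 140.2]
ee_rot: [[0.991, -0.003, 0.132], [-0.132, -0.001, 0.991], [-0.003, -1.0, -0.001]]
force: [-0.3, 0.3, 0.2]
grip_width: 0.941
```

Call:
play_rows([
  {"x": 0, "y": 0, "z": 0.03, "spin": 0, "fingers": 0},
  {"x": 0, "y": 0, "z": 0.04, "spin": 0, "fingers": 0},
  {"x": 0, "y": 0, "z": 0.04, "spin": 0, "fingers": 0},
  {"x": -0.007, "y": -0.04, "z": 0.01, "spin": 0, "fingers": 0},
  {"x": -0.007, "y": -0.042, "z": 0, "spin": 0, "fingers": 0},
])

```text
clock: 7.25
ee_pos: [554.5, 190.2, 264.7]
ee_rot: [[0.992, 0.006, 0.129], [-0.129, 0.001, 0.992], [0.006, -1.0, 0.002]]
force: [-0.3, -0.4, -0.5]
grip_width: 1.0
```

Call:
play_rows([
  {"x": -0.007, "y": -0.043, "z": 0, "spin": 0, "fingers": 0},
  {"x": -0.007, "y": -0.043, "z": 0, "spin": 0, "fingers": 0},
  {"x": -0.007, "y": -0.043, "z": 0, "spin": 0, "fingers": 0},
  {"x": -0.008, "y": -0.042, "z": 0, "spin": 0, "fingers": 0},
  {"x": 0, "y": 0, "z": 0, "spin": 0, "fingers": 0},
])

```text
clock: 7.75
ee_pos: [524.3, 14.8, 262.2]
ee_rot: [[0.991, 0.001, 0.137], [-0.137, -0.002, 0.991], [0.001, -1.0, -0.001]]
force: [0.0, 1.3, 0.1]
grip_width: 0.998
```

```bash
python3 - <<'E'
from h import *
print(ctrl.get_state()["ee_pos"])
s,im=wsnap("w3")
for c,a in blue(im): print(c,a,wonz(s,c,118))
t=ctrl.camera("top"); b=t[140:290,110:340]; b=np.clip(255*(b/255.)**0.6,0,255).astype(np.uint8)
cv2.imwrite("pics/t3.png",cv2.resize(b,None,fx=3.4,fy=3.4,interpolation=cv2.INTER_CUBIC))
for c,a in blue(t): print("top",c,a[4],onz("top",c,112))
print("jar pad", onz("top",(231.8,216.5),6))
E
```

```text
[524.31044305  14.78509941 262.20038149]
[273.  214.9] [ 251  191   45   48 1681] [524.54762641  15.69634807 118.        ]
[271.9 319.8] [253 309  39  25 815] [511.98690112 -68.06359762 118.        ]
top [136.9 188.2] 417 [568.43808073 273.25261093 112.        ]
jar pad [535.47334055 100.19950658   6.        ]
```

View pics/t3.png

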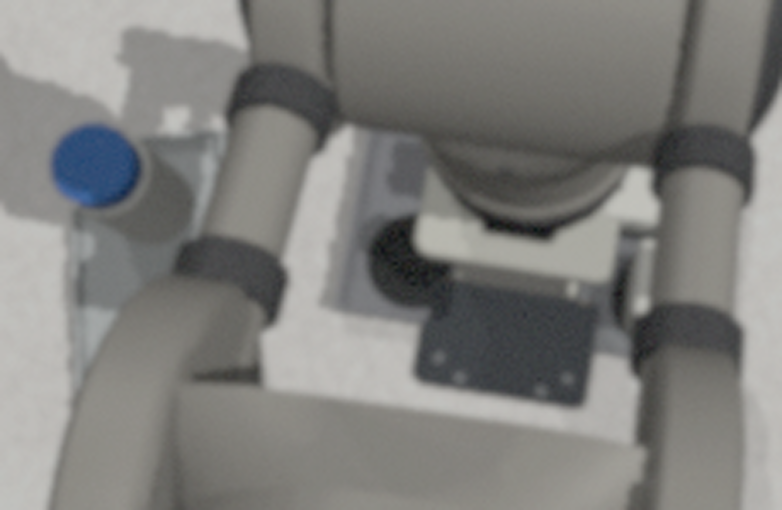

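View pics/w3.png

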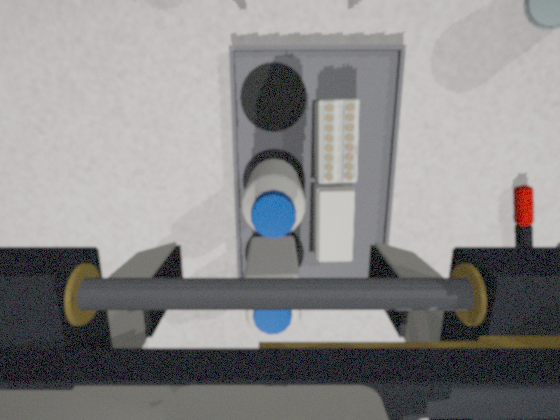

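Jar stands upright in the tray at (568,273). Round bottle is at about (525,18), nearly centred under the tool. Descending.

Call:
play_rows([
  {"x": 0.001, "y": 0.003, "z": -0.03, "spin": 0, "fingers": 0},
  {"x": 0, "y": 0, "z": -0.035, "spin": 0, "fingers": 0},
  {"x": 0, "y": 0, "z": -0.035, "spin": 0, "fingers": 0},
  {"x": 0, "y": 0, "z": -0.02, "spin": 0, "fingers": 0},
  {"x": 0, "y": 0, "z": -0.007, "spin": 0, "fingers": 0.2},
])

```text
clock: 8.35
ee_pos: [525.1, 23.6, 132.3]
ee_rot: [[0.992, -0.004, 0.13], [-0.13, 0.001, 0.992], [-0.004, -1.0, 0.0]]
force: [0.3, 0.2, -0.9]
grip_width: 0.952
```

Call:
play_rows([
  {"x": 0, "y": 0, "z": 0, "spin": 0, "fingers": 0.35},
  {"x": 0, "y": 0, "z": 0, "spin": 0, "fingers": 0.42},
  {"x": 0, "y": 0, "z": 0, "spin": 0, "fingers": 0.45},
  {"x": 0, "y": 0, "z": 0, "spin": 0, "fingers": 0.47},
  {"x": 0, "y": 0, "z": 0, "spin": 0, "fingers": 0.6},
])

```text
clock: 8.85
ee_pos: [526.0, 22.0, 134.9]
ee_rot: [[0.991, 0.001, 0.132], [-0.132, -0.0, 0.991], [0.001, -1.0, 0.0]]
force: [-1.0, 0.4, 3.3]
grip_width: 0.544
```

Call:
play_rows([
  {"x": 0, "y": 0, "z": 0, "spin": 0, "fingers": 1},
  {"x": 0, "y": 0, "z": 0, "spin": 0, "fingers": 1},
  {"x": 0, "y": 0, "z": 0, "spin": 0, "fingers": 1},
  {"x": 0, "y": 0, "z": 0, "spin": 0, "fingers": 1},
  {"x": 0, "y": 0, "z": 0, "spin": 0, "fingers": 1},
])

```text
clock: 9.35
ee_pos: [526.1, 22.0, 134.9]
ee_rot: [[0.991, 0.001, 0.132], [-0.132, -0.0, 0.991], [0.001, -1.0, 0.0]]
force: [-1.6, 1.0, 6.1]
grip_width: 0.542
```

Call:
play_rows([
  {"x": 0, "y": 0, "z": 0.01, "spin": 0, "fingers": 1},
  {"x": 0, "y": 0, "z": 0.02, "spin": 0, "fingers": 1},
  {"x": 0, "y": 0, "z": 0.02, "spin": 0, "fingers": 1},
  {"x": 0, "y": 0, "z": 0.01, "spin": 0, "fingers": 1},
  {"x": -0.004, "y": 0.015, "z": 0, "spin": 0, "fingers": 1},
])

```text
clock: 9.85
ee_pos: [523.0, 36.1, 195.7]
ee_rot: [[0.991, 0.004, 0.134], [-0.134, -0.001, 0.991], [0.004, -1.0, -0.0]]
force: [0.7, -0.3, -3.2]
grip_width: 0.541
```

Call:
play_rows([
  {"x": -0.008, "y": 0.03, "z": 0, "spin": 0, "fingers": 1},
  {"x": -0.01, "y": 0.04, "z": 0, "spin": 0, "fingers": 1},
  {"x": -0.01, "y": 0.04, "z": 0, "spin": 0, "fingers": 1},
  {"x": -0.01, "y": 0.04, "z": 0, "spin": 0, "fingers": 1},
  {"x": -0.01, "y": 0.04, "z": 0, "spin": 0, "fingers": 1},
])

```text
clock: 10.35
ee_pos: [472.3, 229.0, 193.3]
ee_rot: [[0.991, -0.002, 0.132], [-0.132, -0.0, 0.991], [-0.002, -1.0, -0.001]]
force: [0.6, 0.1, -3.0]
grip_width: 0.541
```

Call:
play_rows([
  {"x": -0.006, "y": 0.025, "z": 0, "spin": 0, "fingers": 1},
  {"x": -0.002, "y": 0.008, "z": 0, "spin": 0, "fingers": 1},
  {"x": 0, "y": 0, "z": 0, "spin": 0, "fingers": 1},
  {"x": 0, "y": 0, "z": -0.02, "spin": 0, "fingers": 1},
  {"x": 0, "y": 0, "z": -0.02, "spin": 0, "fingers": 1},
])

```text
clock: 10.85
ee_pos: [466.3, 259.1, 153.9]
ee_rot: [[0.991, 0.001, 0.132], [-0.132, -0.0, 0.991], [0.001, -1.0, 0.0]]
force: [0.2, -0.1, -3.2]
grip_width: 0.536
```

Call:
play_rows([
  {"x": 0, "y": 0, "z": -0.01, "spin": 0, "fingers": 1},
  {"x": 0, "y": 0, "z": -0.007, "spin": 0, "fingers": 1},
  {"x": 0, "y": 0, "z": -0.003, "spin": 0, "fingers": 1},
  {"x": 0, "y": 0, "z": 0, "spin": 0, "fingers": 1},
  {"x": 0, "y": 0, "z": 0, "spin": 0, "fingers": 1},
])

```text
clock: 11.35
ee_pos: [466.3, 260.0, 134.8]
ee_rot: [[0.991, 0.001, 0.132], [-0.132, 0.0, 0.991], [0.001, -1.0, 0.001]]
force: [0.3, -0.3, -2.1]
grip_width: 0.541
```

Call:
play_rows([
  {"x": 0, "y": 0, "z": -0.002, "spin": 0, "fingers": 1},
  {"x": 0, "y": 0, "z": 0, "spin": 0, "fingers": 1},
  {"x": 0, "y": 0, "z": 0, "spin": 0, "fingers": 1},
])

```text
clock: 11.65
ee_pos: [465.9, 260.1, 132.4]
ee_rot: [[0.991, 0.0, 0.132], [-0.132, 0.0, 0.991], [0.0, -1.0, 0.0]]
force: [-0.2, -1.1, -2.7]
grip_width: 0.539
```

Call:
play_rows([
  {"x": 0, "y": 0, "z": -0.001, "spin": 0, "fingers": 1},
  {"x": 0, "y": 0, "z": 0, "spin": 0, "fingers": 1},
  {"x": 0, "y": 0, "z": 0, "spin": 0, "fingers": 1},
])

```text
clock: 11.95
ee_pos: [466.0, 260.2, 131.9]
ee_rot: [[0.991, 0.001, 0.132], [-0.132, 0.0, 0.991], [0.001, -1.0, 0.001]]
force: [-3.1, -0.2, 5.5]
grip_width: 0.541
```

Call:
play_rows([
  {"x": 0, "y": 0, "z": 0, "spin": 0, "fingers": 0.36},
  {"x": 0, "y": 0, "z": 0, "spin": 0, "fingers": 0.2},
  {"x": 0, "y": 0, "z": 0, "spin": 0, "fingers": 0.2},
  {"x": 0, "y": 0, "z": 0, "spin": 0, "fingers": 0.2},
  {"x": 0, "y": 0, "z": 0.01, "spin": 0, "fingers": 0.2},
])

```text
clock: 12.45
ee_pos: [465.3, 259.7, 140.4]
ee_rot: [[0.991, -0.002, 0.132], [-0.132, -0.001, 0.991], [-0.002, -1.0, -0.001]]
force: [-0.2, 0.0, -0.3]
grip_width: 0.798
```

Call:
play_rows([
  {"x": 0, "y": 0, "z": 0.03, "spin": 0, "fingers": 0.2},
  {"x": 0, "y": 0, "z": 0.04, "spin": 0, "fingers": 0.2},
  {"x": 0, "y": 0, "z": 0.04, "spin": 0, "fingers": 0.2},
  {"x": 0.022, "y": -0.04, "z": 0, "spin": 0, "fingers": 0.2},
  {"x": 0.022, "y": -0.04, "z": 0, "spin": 0, "fingers": 0.2},
])

```text
clock: 12.95
ee_pos: [510.5, 180.2, 253.8]
ee_rot: [[0.992, 0.005, 0.128], [-0.128, 0.001, 0.992], [0.004, -1.0, 0.001]]
force: [0.8, -0.1, -0.0]
grip_width: 0.802
```

Call:
play_rows([
  {"x": 0.022, "y": -0.038, "z": 0, "spin": 0.01, "fingers": 0.2},
  {"x": 0.022, "y": -0.038, "z": 0, "spin": 0.01, "fingers": 0.2},
  {"x": 0.022, "y": -0.038, "z": 0, "spin": 0.01, "fingers": 0.2},
  {"x": 0.01, "y": -0.014, "z": 0, "spin": 0, "fingers": 0.2},
  {"x": 0, "y": 0, "z": 0, "spin": 0, "fingers": 0.2},
])

```text
clock: 13.45
ee_pos: [586.9, 49.9, 251.5]
ee_rot: [[0.994, 0.001, 0.105], [-0.105, -0.0, 0.994], [0.001, -1.0, -0.0]]
force: [0.2, 1.6, -0.0]
grip_width: 0.799
```

```bash
python3 - <<'E'
from h import *
s,im=wsnap("w4"); print(s["ee_pos"],s["ee_rot"][:2,0])
t=ctrl.camera("top"); b=t[140:290,110:340]; b=np.clip(255*(b/255.)**0.6,0,255).astype(np.uint8)
cv2.imwrite("pics/t4.png",cv2.resize(b,None,fx=3.4,fy=3.4,interpolation=cv2.INTER_CUBIC))
for c,a in blue(t): print("top",c,a[4],onz("top",c,115))
E
```

```text
[586.88577385  49.93856701 251.45601355] [ 0.99444265 -0.1052773 ]
top [309.2 220.7] 159 [513.4844144  -60.69968552 115.        ]
```

View pics/t4.png

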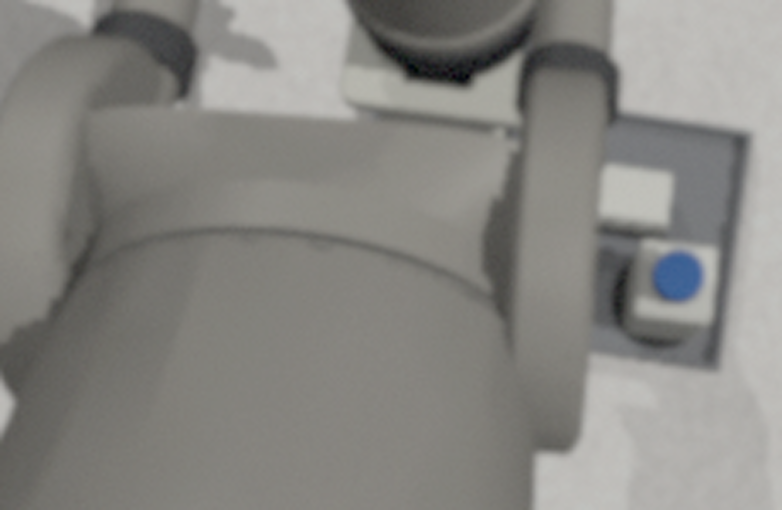

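View pics/w4.png

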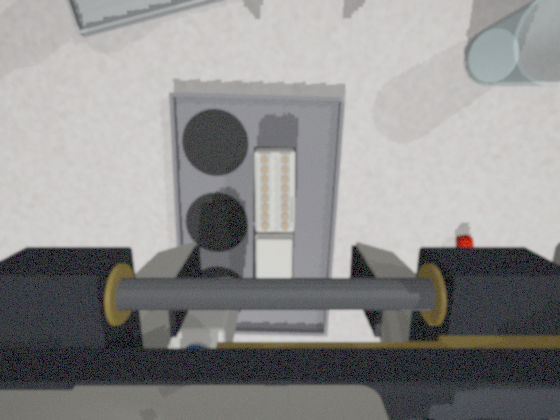

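Both front pads are empty, and the rack is at wrist pixels (254-295, 149-232) with the tip box below it. I compute the rack pose and check the tray.

```bash
python3 - <<'E'
from h import *
np.set_printoptions(precision=1,suppress=True)
s=ctrl.get_state(); im=np.load("pics/w4.npy")
z=np.clip(255*(im[130:300,230:320]/255.)**0.6,0,255).astype(np.uint8); cv2.imwrite("pics/w4z.png",cv2.resize(z,None,fx=3.5,fy=3.5,interpolation=cv2.INTER_CUBIC))
m=(im.min(2)>95).astype(np.uint8); 
m[:140]=0;m[300:]=0;m[:,:245]=0;m[:,310:]=0
n,l,st,ce=cv2.connectedComponentsWithStats(m)
for i in range(1,n):
    if st[i,4]>300: print(st[i],ce[i])
W=np.array([wonz(s,q,40) for q in [(256,150),(295,149),(295,232),(254,232)]]); print(W,W.mean(0))
t=ctrl.camera("scene")
for c,a in blue(t): print("scene",c,a[4],onz("scene",c,116))
b=t[120:320,200:470]; b=np.clip(255*(b/255.)**0.6,0,255).astype(np.uint8)
cv2.imwrite("pics/s4.png",cv2.resize(b,None,fx=2.9,fy=2.9,interpolation=cv2.INTER_CUBIC))
E
```

```text
[ 253  140   57  139 6862] [282.1 212.3]
[[574.5  94.3  40. ]
 [608.2  91.7  40. ]
 [601.6  16.   40. ]
 [563.9  19.9  40. ]] [587.   55.5  40. ]
scene [265.5 158.4] 94 [509.5 -63.1 116. ]
scene [429.1 196.5] 212 [462.  256.6 116. ]
scene [419.3 234.6] 602 [569.8 272.8 116. ]
```

View pics/w4z.png

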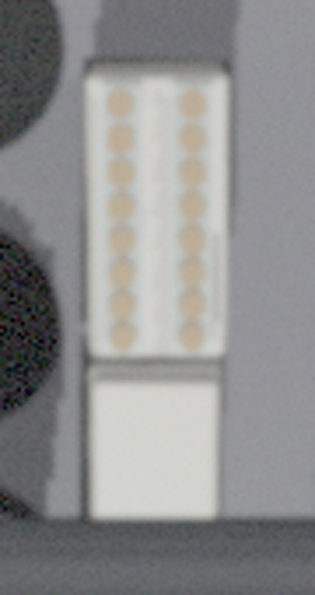

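View pics/s4.png

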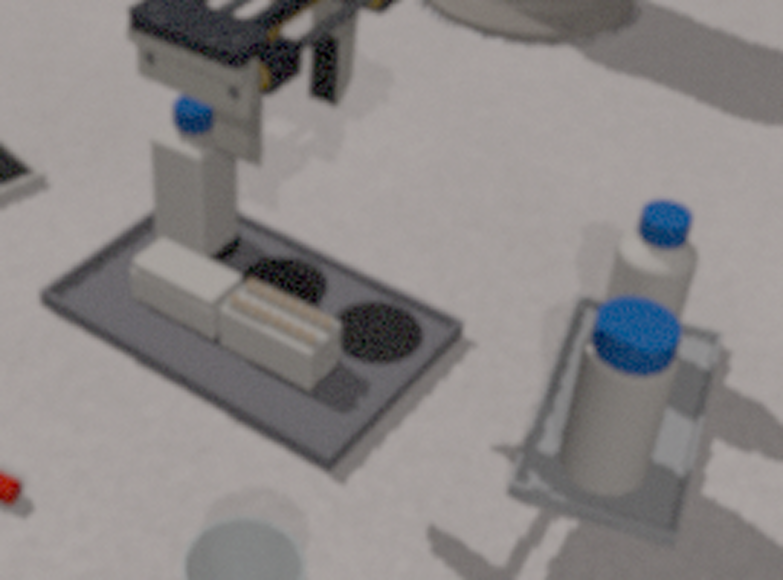

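Call:
play_rows([
  {"x": 0, "y": 0.004, "z": -0.03, "spin": 0, "fingers": 0.2},
  {"x": 0, "y": 0, "z": -0.04, "spin": 0, "fingers": 0.2},
  {"x": 0, "y": 0, "z": -0.04, "spin": 0, "fingers": 0.2},
  {"x": 0, "y": 0, "z": -0.03, "spin": 0, "fingers": 0.2},
  {"x": 0, "y": 0, "z": 0, "spin": 0, "fingers": 0.2},
])

```text
clock: 14.1
ee_pos: [582.8, 57.8, 107.5]
ee_rot: [[0.995, -0.009, 0.1], [-0.1, 0.0, 0.995], [-0.009, -1.0, -0.0]]
force: [-0.2, 0.6, 0.7]
grip_width: 0.799
```

Call:
play_rows([
  {"x": 0, "y": 0, "z": -0.02, "spin": 0, "fingers": 0.2},
  {"x": 0, "y": 0, "z": 0, "spin": 0, "fingers": 0.2},
  {"x": 0, "y": 0, "z": 0, "spin": 0, "fingers": 0.2},
])

```text
clock: 14.4
ee_pos: [586.3, 56.8, 92.9]
ee_rot: [[0.995, 0.002, 0.101], [-0.101, 0.0, 0.995], [0.002, -1.0, 0.0]]
force: [-0.0, 0.7, -0.4]
grip_width: 0.797
```

```bash
python3 - <<'E'
from h import *
s,im=wsnap("w5"); print(s["ee_pos"],s["ee_rot"][:2,0],s["force"])
E
```

```text
[586.29301978  56.75445818  92.89501204] [ 0.99489796 -0.10087481] [-0.04884303  0.68719336 -0.38321857]
```

View pics/w5.png

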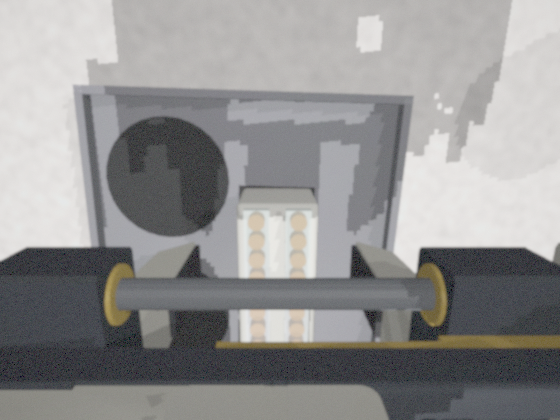

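The rack is centred between the fingers (columns 239-316).

Call:
play_rows([
  {"x": 0.0, "y": -0.002, "z": -0.01, "spin": 0, "fingers": 0.2},
  {"x": 0, "y": 0, "z": 0, "spin": 0, "fingers": 0.4},
  {"x": 0, "y": 0, "z": 0, "spin": 0, "fingers": 0.5},
  {"x": 0, "y": 0, "z": 0, "spin": 0, "fingers": 0.56},
  {"x": 0, "y": 0, "z": 0, "spin": 0, "fingers": 0.59},
])

```text
clock: 14.95
ee_pos: [586.0, 54.0, 81.4]
ee_rot: [[0.995, 0.0, 0.102], [-0.102, -0.0, 0.995], [0.0, -1.0, 0.0]]
force: [0.2, -1.0, -0.3]
grip_width: 0.501
```

Call:
play_rows([
  {"x": 0, "y": 0, "z": 0, "spin": 0, "fingers": 0.62},
  {"x": 0, "y": 0, "z": 0, "spin": 0, "fingers": 0.7},
  {"x": 0, "y": 0, "z": 0, "spin": 0, "fingers": 1},
  {"x": 0, "y": 0, "z": 0, "spin": 0, "fingers": 1},
  {"x": 0, "y": 0, "z": 0, "spin": 0, "fingers": 1},
])

```text
clock: 15.45
ee_pos: [586.0, 54.0, 81.4]
ee_rot: [[0.995, 0.0, 0.102], [-0.102, -0.0, 0.995], [0.0, -1.0, -0.0]]
force: [-0.0, 0.2, 0.6]
grip_width: 0.391
```

Call:
play_rows([
  {"x": 0, "y": 0, "z": 0, "spin": 0, "fingers": 1},
  {"x": 0, "y": 0, "z": 0, "spin": 0, "fingers": 1},
])

```text
clock: 15.65
ee_pos: [586.0, 54.0, 81.4]
ee_rot: [[0.995, 0.0, 0.102], [-0.102, -0.0, 0.995], [0.0, -1.0, 0.0]]
force: [0.1, 0.2, 1.4]
grip_width: 0.386
```

Call:
play_rows([
  {"x": 0, "y": 0, "z": 0.01, "spin": 0, "fingers": 1},
  {"x": 0, "y": 0, "z": 0.02, "spin": 0, "fingers": 1},
  {"x": 0, "y": 0, "z": 0.04, "spin": 0, "fingers": 1},
  {"x": 0, "y": 0, "z": 0.04, "spin": 0, "fingers": 1},
  {"x": 0, "y": 0, "z": 0.04, "spin": 0, "fingers": 1},
])

```text
clock: 16.15
ee_pos: [585.4, 54.1, 233.0]
ee_rot: [[0.995, -0.001, 0.102], [-0.102, 0.0, 0.995], [-0.001, -1.0, -0.0]]
force: [0.5, 0.2, -0.6]
grip_width: 0.391
```

Call:
play_rows([
  {"x": 0, "y": 0, "z": 0.01, "spin": 0, "fingers": 1},
  {"x": 0, "y": 0, "z": 0, "spin": 0, "fingers": 1},
  {"x": -0.003, "y": -0.014, "z": 0, "spin": -0.03, "fingers": 1},
  {"x": -0.006, "y": -0.03, "z": 0, "spin": -0.03, "fingers": 1},
  {"x": -0.008, "y": -0.04, "z": 0, "spin": -0.03, "fingers": 1},
])

```text
clock: 16.65
ee_pos: [567.6, -30.3, 238.7]
ee_rot: [[0.982, -0.005, 0.191], [-0.191, 0.001, 0.982], [-0.005, -1.0, -0.0]]
force: [1.3, -0.5, -1.4]
grip_width: 0.392
```

Call:
play_rows([
  {"x": -0.008, "y": -0.04, "z": 0, "spin": -0.03, "fingers": 1},
  {"x": -0.008, "y": -0.04, "z": 0, "spin": -0.03, "fingers": 1},
  {"x": -0.008, "y": -0.04, "z": 0, "spin": -0.03, "fingers": 1},
  {"x": -0.008, "y": -0.04, "z": 0, "spin": -0.04, "fingers": 1},
  {"x": -0.008, "y": -0.03, "z": 0, "spin": -0.04, "fingers": 1},
])

```text
clock: 17.15
ee_pos: [526.8, -222.7, 238.7]
ee_rot: [[0.933, -0.004, 0.359], [-0.359, 0.002, 0.934], [-0.005, -1.0, 0.0]]
force: [0.3, -0.1, -1.0]
grip_width: 0.394
```

Call:
play_rows([
  {"x": -0.006, "y": -0.025, "z": 0, "spin": 0, "fingers": 1},
  {"x": -0.004, "y": -0.015, "z": 0, "spin": 0, "fingers": 1},
  {"x": 0, "y": 0, "z": 0, "spin": 0, "fingers": 1},
  {"x": 0, "y": 0, "z": 0, "spin": 0, "fingers": 1},
])

```text
clock: 17.55
ee_pos: [518.5, -259.5, 240.2]
ee_rot: [[0.935, -0.002, 0.355], [-0.355, 0.002, 0.935], [-0.002, -1.0, 0.001]]
force: [0.1, 0.1, -0.6]
grip_width: 0.391
```

```bash
python3 - <<'E'
from h import *
s,im=wsnap("w6"); print(s["ee_pos"],s["ee_rot"][:2,0],s["force"],s["grip_width"])
t=ctrl.camera("scene"); b=t[80:280,100:370]; b=np.clip(255*(b/255.)**0.6,0,255).astype(np.uint8)
cv2.imwrite("pics/s6.png",cv2.resize(b,None,fx=2.9,fy=2.9,interpolation=cv2.INTER_CUBIC))
E
```

```text
[ 518.49042239 -259.49541547  240.15181785] [ 0.9348889  -0.35493421] [ 0.10423394  0.05109323 -0.56071908] 0.39052069248214827
```

View pics/w6.png

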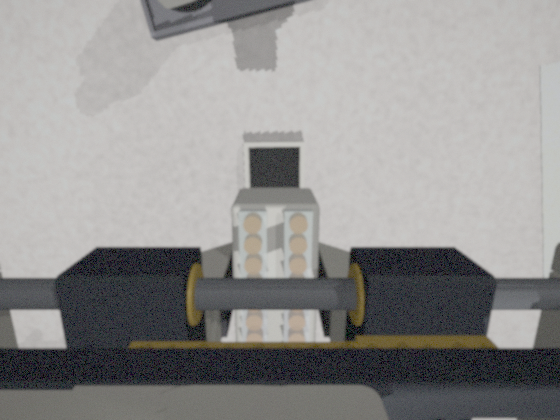

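View pics/s6.png

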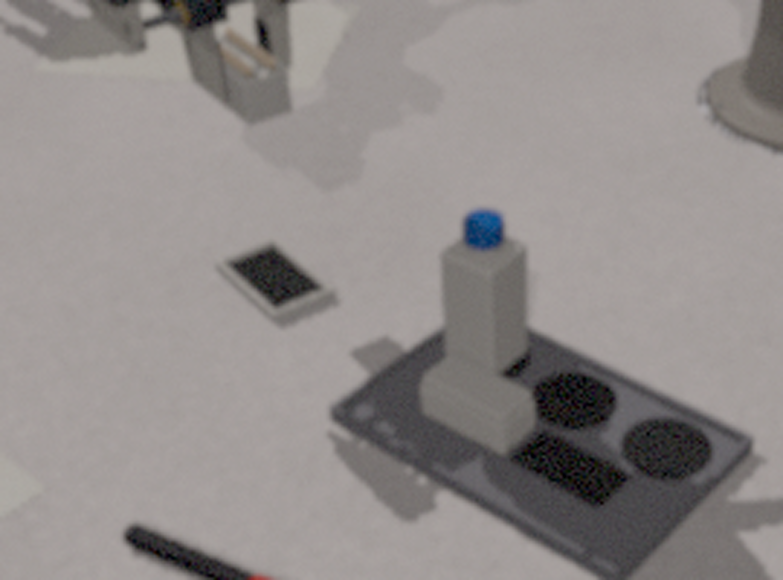

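```bash
python3 - <<'E'
from h import *
im=np.load("pics/w6.npy")
z=np.clip(255*(im[125:245,215:335]/255.)**0.6,0,255).astype(np.uint8); cv2.imwrite("pics/w6z.png",cv2.resize(z,None,fx=5,fy=5,interpolation=cv2.INTER_CUBIC))
E
```

```text
(no output)
```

View pics/w6z.png

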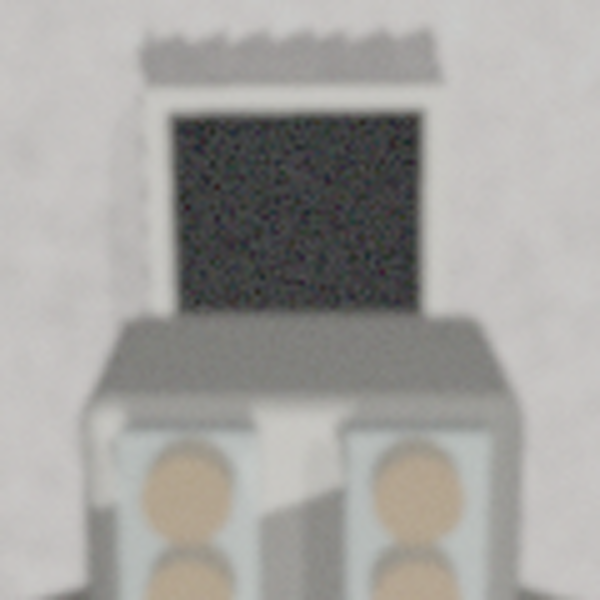

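```bash
python3 - <<'E'
from h import *
np.set_printoptions(precision=1,suppress=True)
s=ctrl.get_state(); R=s["ee_rot"]; ex=R[:,0]; ez=R[:,2]
L=lambda p: (np.dot(p-s["ee_pos"],ex),np.dot(p-s["ee_pos"],ez))
for n,a,b,z in [("inner",(249.4,147.4),(299.8,147.4),10),("outer",(244.4,142),(303.2,142),10),("racktop",(232.6,206),(319,206),198.8),("rackbot",(239.4,189),(310.6,189),164.8)]:
    A,B=wonz(s,a,z),wonz(s,b,z); print(n,L(A),L(B),np.linalg.norm(A-B))
print("side lines", L(wonz(s,(249.4,147.4),10)),L(wonz(s,(215+182/5,125+310/5),10)),L(wonz(s,(299.8,147.4),10)),L(wonz(s,(215+417/5,125+310/5),10)))
E
```

```text
inner (np.float64(-22.114012549868587), np.float64(41.142644833601636)) (np.float64(24.34382426170639), np.float64(41.137223410984674)) 46.45786074436828
outer (np.float64(-26.609114079378035), np.float64(46.044488510216276)) (np.float64(27.374730999845656), np.float64(46.03775876551453)) 53.983872941198065
racktop (np.float64(-15.570603752293087), np.float64(34.86369199810795)) (np.float64(19.10829448412517), np.float64(34.862792631513535)) 34.67891587497907
rackbot (np.float64(-16.207189522433353), np.float64(34.65711639475764)) (np.float64(19.115236266752724), np.float64(34.655240561601346)) 35.32244379355232
side lines (np.float64(-22.114012549868587), np.float64(41.142644833601636)) (np.float64(-20.940547995673935), np.float64(3.9587159633353277)) (np.float64(24.34382426170639), np.float64(41.137223410984674)) (np.float64(23.69966018501256), np.float64(3.9562046793667305))
```

Rack and frame line up within about 1 mm along and across, with under 0.5° of yaw error, so I lower straight down.

Call:
play_rows([
  {"x": 0, "y": 0, "z": -0.03, "spin": 0, "fingers": 1},
  {"x": 0, "y": 0, "z": -0.04, "spin": 0, "fingers": 1},
  {"x": 0, "y": 0, "z": -0.04, "spin": 0, "fingers": 1},
  {"x": 0, "y": 0, "z": -0.025, "spin": 0, "fingers": 1},
  {"x": 0, "y": 0, "z": -0.01, "spin": 0, "fingers": 1},
])

```text
clock: 18.15
ee_pos: [518.1, -258.0, 93.6]
ee_rot: [[0.936, -0.004, 0.353], [-0.353, 0.003, 0.936], [-0.005, -1.0, 0.001]]
force: [0.3, 0.7, -1.0]
grip_width: 0.392
```

Call:
play_rows([
  {"x": 0, "y": 0, "z": 0, "spin": 0, "fingers": 1},
  {"x": 0, "y": 0, "z": 0, "spin": 0, "fingers": 1},
  {"x": 0, "y": 0, "z": 0, "spin": 0, "fingers": 1},
])

```text
clock: 18.45
ee_pos: [519.9, -260.3, 98.0]
ee_rot: [[0.935, 0.003, 0.354], [-0.354, -0.002, 0.935], [0.003, -1.0, -0.001]]
force: [0.7, 0.4, -0.9]
grip_width: 0.389
```

```bash
python3 - <<'E'
from h import *
s,im=wsnap("w7")
z=np.clip(255*(im[125:335,195:355]/255.)**0.6,0,255).astype(np.uint8); cv2.imwrite("pics/w7z.png",cv2.resize(z,None,fx=2.8,fy=2.8,interpolation=cv2.INTER_CUBIC))
E
```

```text
(no output)
```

View pics/w7z.png

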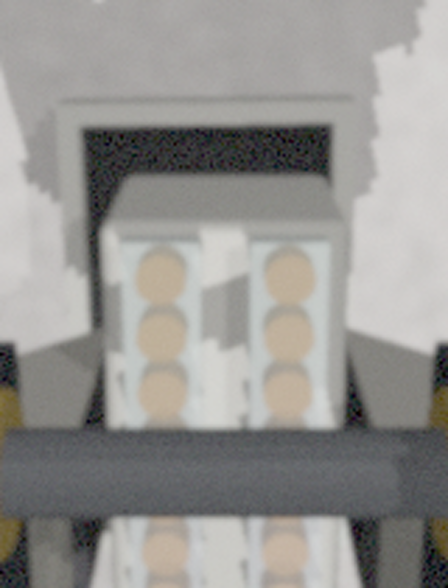

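```bash
python3 - <<'E'
from h import *
s=ctrl.get_state(); R=s["ee_rot"]; ex=R[:,0]; ez=R[:,2]
L=lambda p: (round(np.dot(p-s["ee_pos"],ex),1),round(np.dot(p-s["ee_pos"],ez),1))
C=lambda u,v:(195+u/2.8,125+v/2.8)
for n,a,b,z in [("inner",(82,126),(332,126),10),("outer",(58,99),(354,99),10),("racktop",(103,225),(347,225),56.6),("rackbot",(123,178),(327,178),22.6)]:
    print(n,L(wonz(s,C(*a),z)),L(wonz(s,C(*b),z)))
E
```

```text
inner (np.float64(-25.1), np.float64(42.3)) (np.float64(21.7), np.float64(42.3))
outer (np.float64(-29.3), np.float64(47.4)) (np.float64(25.6), np.float64(47.3))
racktop (np.float64(-15.8), np.float64(35.3)) (np.float64(19.0), np.float64(35.3))
rackbot (np.float64(-16.4), np.float64(35.0)) (np.float64(19.6), np.float64(35.0))
```

Call:
play_rows([
  {"x": -0.002, "y": 0.002, "z": 0, "spin": 0, "fingers": 1},
  {"x": 0, "y": 0, "z": -0.005, "spin": 0, "fingers": 1},
  {"x": 0, "y": 0, "z": -0.005, "spin": 0, "fingers": 1},
  {"x": 0, "y": 0, "z": 0, "spin": 0, "fingers": 1},
  {"x": 0, "y": 0, "z": 0, "spin": 0, "fingers": 1},
])

```text
clock: 19.0
ee_pos: [516.8, -257.9, 85.9]
ee_rot: [[0.935, -0.0, 0.354], [-0.354, 0.0, 0.935], [-0.001, -1.0, 0.0]]
force: [1.2, -0.6, -1.7]
grip_width: 0.392
```

Call:
play_rows([
  {"x": 0, "y": 0, "z": -0.003, "spin": 0, "fingers": 1},
  {"x": 0, "y": 0, "z": -0.002, "spin": 0, "fingers": 1},
  {"x": 0, "y": 0, "z": 0, "spin": 0, "fingers": 1},
  {"x": 0, "y": 0, "z": 0, "spin": 0, "fingers": 1},
])

```text
clock: 19.4
ee_pos: [516.9, -258.0, 81.2]
ee_rot: [[0.935, -0.0, 0.354], [-0.354, 0.0, 0.935], [-0.0, -1.0, 0.0]]
force: [0.3, -0.1, -1.1]
grip_width: 0.387
```

Call:
play_rows([
  {"x": 0, "y": 0, "z": -0.001, "spin": 0, "fingers": 1},
  {"x": 0, "y": 0, "z": 0, "spin": 0, "fingers": 1},
  {"x": 0, "y": 0, "z": 0, "spin": 0, "fingers": 1},
])

```text
clock: 19.7
ee_pos: [516.9, -258.0, 80.3]
ee_rot: [[0.935, 0.0, 0.354], [-0.354, -0.0, 0.935], [0.0, -1.0, -0.0]]
force: [-0.0, 0.0, -1.0]
grip_width: 0.389
```

Call:
play_rows([
  {"x": 0, "y": 0, "z": -0.001, "spin": 0, "fingers": 1},
  {"x": 0, "y": 0, "z": 0, "spin": 0, "fingers": 1},
  {"x": 0, "y": 0, "z": 0, "spin": 0, "fingers": 1},
])

```text
clock: 20.0
ee_pos: [517.0, -258.0, 79.4]
ee_rot: [[0.935, 0.0, 0.354], [-0.354, -0.0, 0.935], [0.0, -1.0, -0.0]]
force: [-0.1, -0.4, 0.5]
grip_width: 0.393
```

Contact at the expected height (TCP 79.4). Releasing.

Call:
play_rows([
  {"x": 0, "y": 0, "z": 0, "spin": 0, "fingers": 0.5},
  {"x": 0, "y": 0, "z": 0, "spin": 0, "fingers": 0.35},
  {"x": 0, "y": 0, "z": 0, "spin": 0, "fingers": 0.25},
  {"x": 0, "y": 0, "z": 0, "spin": 0, "fingers": 0.25},
  {"x": 0, "y": 0, "z": 0.01, "spin": 0, "fingers": 0.25},
])

```text
clock: 20.5
ee_pos: [516.2, -257.6, 88.4]
ee_rot: [[0.935, -0.002, 0.354], [-0.354, 0.001, 0.935], [-0.003, -1.0, 0.001]]
force: [0.1, -1.1, 0.5]
grip_width: 0.738
```

Call:
play_rows([
  {"x": 0, "y": 0, "z": 0.03, "spin": 0, "fingers": 0.25},
  {"x": 0, "y": 0, "z": 0.05, "spin": 0, "fingers": 0.2},
  {"x": 0, "y": 0, "z": 0.05, "spin": 0, "fingers": 0.2},
  {"x": 0, "y": 0, "z": 0.04, "spin": 0, "fingers": 0.2},
  {"x": 0, "y": 0, "z": 0.0, "spin": 0, "fingers": 0.2},
])

```text
clock: 21.0
ee_pos: [518.8, -259.1, 266.7]
ee_rot: [[0.935, 0.011, 0.354], [-0.354, -0.007, 0.935], [0.013, -1.0, -0.003]]
force: [0.5, -1.1, 1.5]
grip_width: 0.801
```

```bash
python3 - <<'E'
from h import *
s,im=wsnap("w8"); print(s["ee_pos"])
t=ctrl.camera("scene"); b=t[140:280,150:370]; b=np.clip(255*(b/255.)**0.6,0,255).astype(np.uint8)
cv2.imwrite("pics/s8.png",cv2.resize(b,None,fx=3.6,fy=3.6,interpolation=cv2.INTER_CUBIC))
E
```

```text
[ 518.82945096 -259.1272363   266.68326837]
```

View pics/w8.png

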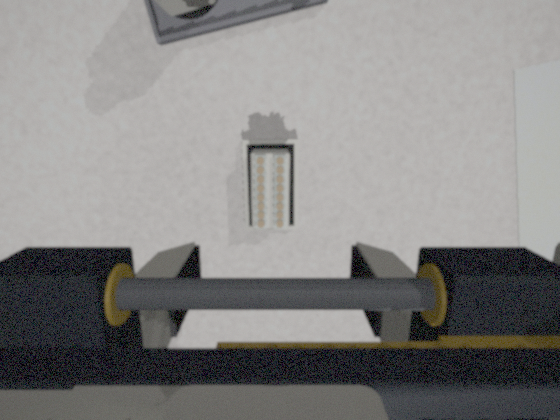

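View pics/s8.png

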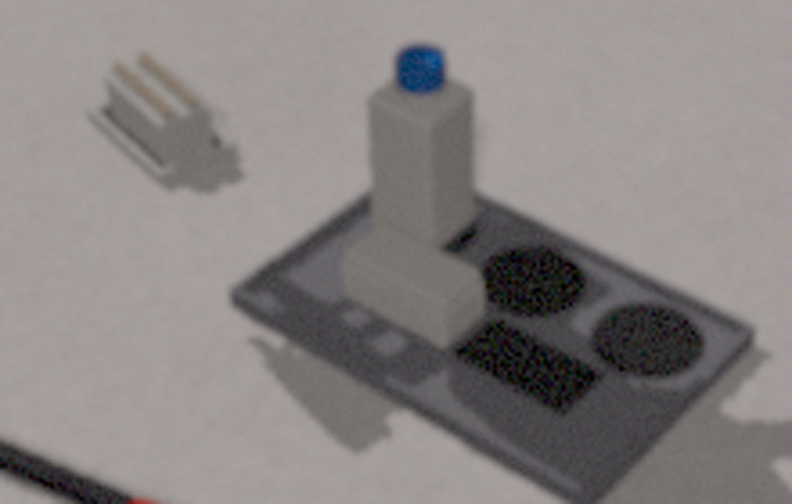

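The rack sits flat inside the frame with a dark border visible on its sides. Now back for the round bottle.

Call:
play_rows([
  {"x": -0.002, "y": 0.02, "z": 0, "spin": 0.05, "fingers": 0.2},
  {"x": -0.004, "y": 0.04, "z": 0, "spin": 0.05, "fingers": 0.2},
  {"x": -0.004, "y": 0.045, "z": 0, "spin": 0.05, "fingers": 0.2},
  {"x": -0.004, "y": 0.045, "z": 0, "spin": 0.05, "fingers": 0.2},
  {"x": -0.004, "y": 0.045, "z": 0, "spin": 0.03, "fingers": 0.2},
])

```text
clock: 21.6
ee_pos: [497.7, -61.2, 257.6]
ee_rot: [[0.991, -0.003, 0.13], [-0.13, 0.001, 0.991], [-0.003, -1.0, 0.001]]
force: [0.4, 0.4, 0.2]
grip_width: 0.801
```

Call:
play_rows([
  {"x": -0.004, "y": 0.045, "z": 0, "spin": 0, "fingers": 0.2},
  {"x": -0.004, "y": 0.045, "z": 0, "spin": 0, "fingers": 0.2},
  {"x": -0.005, "y": 0.045, "z": 0, "spin": 0, "fingers": 0.2},
  {"x": -0.005, "y": 0.045, "z": 0, "spin": 0, "fingers": 0.2},
  {"x": -0.005, "y": 0.045, "z": 0, "spin": 0, "fingers": 0.2},
])

```text
clock: 22.1
ee_pos: [474.6, 163.6, 257.8]
ee_rot: [[0.991, -0.003, 0.132], [-0.132, -0.001, 0.991], [-0.003, -1.0, -0.001]]
force: [1.4, 0.4, -0.3]
grip_width: 0.8
```

Call:
play_rows([
  {"x": -0.005, "y": 0.045, "z": 0, "spin": 0, "fingers": 0.2},
  {"x": -0.005, "y": 0.04, "z": 0, "spin": 0, "fingers": 0.2},
  {"x": 0, "y": 0.013, "z": 0, "spin": 0, "fingers": 0.2},
  {"x": 0, "y": 0, "z": 0, "spin": 0, "fingers": 0.2},
  {"x": 0, "y": 0, "z": 0, "spin": 0, "fingers": 0.2},
])

```text
clock: 22.6
ee_pos: [465.7, 259.1, 258.3]
ee_rot: [[0.991, -0.002, 0.132], [-0.132, -0.001, 0.991], [-0.002, -1.0, -0.002]]
force: [0.0, 0.1, 0.6]
grip_width: 0.799
```

```bash
python3 - <<'E'
from h import *
s,im=wsnap("w9"); print(s["ee_pos"],s["ee_rot"][:2,0])
for c,a in blue(im): print(c,a,wonz(s,c,115))
t=ctrl.camera("top")
for c,a in blue(t): print("top",c,a[4],onz("top",c,115))
b=t[180:270,210:420]; b=np.clip(255*(b/255.)**0.6,0,255).astype(np.uint8)
cv2.imwrite("pics/t9.png",cv2.resize(b,None,fx=3.7,fy=3.7,interpolation=cv2.INTER_CUBIC))
E
```

```text
[465.71310638 259.09356323 258.29213305] [ 0.99130935 -0.13154216]
[418.9 181.5] [ 381  148   75   69 4012] [568.55504024 270.84946878 115.        ]
[273.1 223.4] [ 251  200   45   47 1639] [464.85497314 254.02588628 115.        ]
top [142.5 189.5] 211 [565.48771561 261.24894686 115.        ]
top [309.2 220.7] 156 [513.4844144  -60.69968552 115.        ]
top [139.7 241.3] 211 [465.60477569 258.05047117 115.        ]
```

View pics/t9.png

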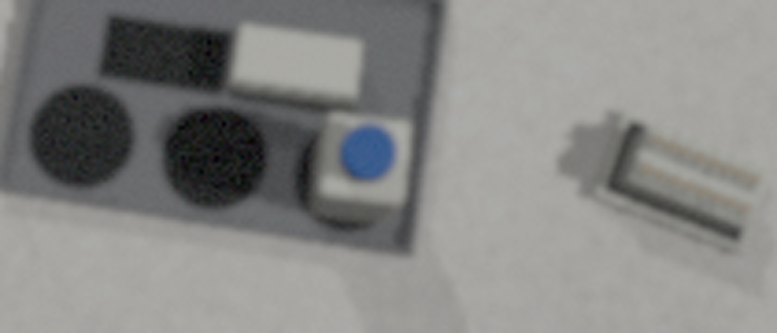

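View pics/w9.png

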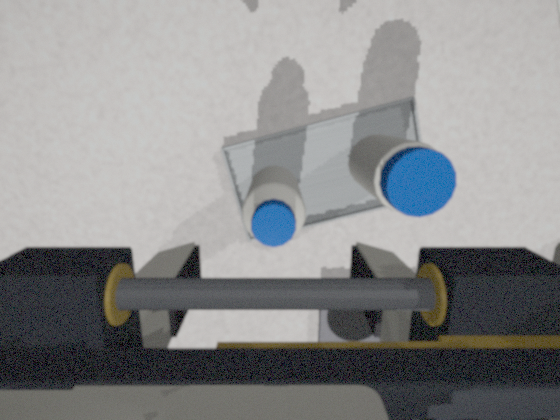

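Call:
play_rows([
  {"x": 0, "y": 0, "z": -0.03, "spin": 0, "fingers": 0.2},
  {"x": 0, "y": 0, "z": -0.035, "spin": 0, "fingers": 0.2},
  {"x": 0, "y": 0, "z": -0.03, "spin": 0, "fingers": 0.2},
  {"x": 0, "y": 0, "z": -0.02, "spin": 0, "fingers": 0.2},
  {"x": 0, "y": 0, "z": -0.008, "spin": 0, "fingers": 0.2},
])

```text
clock: 23.2
ee_pos: [465.4, 258.2, 134.3]
ee_rot: [[0.991, -0.003, 0.134], [-0.134, -0.002, 0.991], [-0.003, -1.0, -0.002]]
force: [0.0, -0.7, 0.6]
grip_width: 0.801
```

Call:
play_rows([
  {"x": 0, "y": 0, "z": 0, "spin": 0, "fingers": 0.3},
  {"x": 0, "y": 0, "z": 0, "spin": 0, "fingers": 0.4},
  {"x": 0, "y": 0, "z": 0, "spin": 0, "fingers": 0.44},
  {"x": 0, "y": 0, "z": 0, "spin": 0, "fingers": 0.47},
  {"x": 0, "y": 0, "z": 0, "spin": 0, "fingers": 0.6},
])

```text
clock: 23.7
ee_pos: [466.0, 260.3, 137.3]
ee_rot: [[0.991, 0.001, 0.131], [-0.131, 0.001, 0.991], [0.001, -1.0, 0.001]]
force: [-2.3, 0.1, 6.7]
grip_width: 0.538
```

Call:
play_rows([
  {"x": 0, "y": 0, "z": 0, "spin": 0, "fingers": 1},
  {"x": 0, "y": 0, "z": 0, "spin": 0, "fingers": 1},
  {"x": 0, "y": 0, "z": 0, "spin": 0, "fingers": 1},
  {"x": 0, "y": 0, "z": 0, "spin": 0, "fingers": 1},
  {"x": 0, "y": 0, "z": 0, "spin": 0, "fingers": 1},
])

```text
clock: 24.2
ee_pos: [466.0, 260.3, 137.3]
ee_rot: [[0.991, 0.001, 0.131], [-0.131, 0.001, 0.991], [0.001, -1.0, 0.001]]
force: [-2.2, 0.2, 6.5]
grip_width: 0.54
```

Call:
play_rows([
  {"x": 0, "y": 0, "z": 0.01, "spin": 0, "fingers": 1},
  {"x": 0, "y": 0, "z": 0.02, "spin": 0, "fingers": 1},
  {"x": 0, "y": 0, "z": 0.02, "spin": 0, "fingers": 1},
  {"x": 0, "y": 0, "z": 0.01, "spin": 0, "fingers": 1},
  {"x": 0.004, "y": -0.015, "z": 0, "spin": 0, "fingers": 1},
])

```text
clock: 24.7
ee_pos: [470.3, 246.0, 197.8]
ee_rot: [[0.992, 0.003, 0.13], [-0.13, 0.002, 0.992], [0.003, -1.0, 0.002]]
force: [-0.1, -0.3, -3.7]
grip_width: 0.537
```

Call:
play_rows([
  {"x": 0.008, "y": -0.03, "z": 0, "spin": 0, "fingers": 1},
  {"x": 0.01, "y": -0.04, "z": 0, "spin": 0, "fingers": 1},
  {"x": 0.01, "y": -0.04, "z": 0, "spin": 0, "fingers": 1},
  {"x": 0.01, "y": -0.04, "z": 0, "spin": 0, "fingers": 1},
  {"x": 0.01, "y": -0.04, "z": 0, "spin": 0, "fingers": 1},
])

```text
clock: 25.2
ee_pos: [517.5, 52.6, 195.4]
ee_rot: [[0.991, -0.002, 0.132], [-0.132, -0.0, 0.991], [-0.001, -1.0, -0.0]]
force: [0.4, 0.1, -3.1]
grip_width: 0.539
```

Call:
play_rows([
  {"x": 0.006, "y": -0.025, "z": 0, "spin": 0, "fingers": 1},
  {"x": 0.002, "y": -0.008, "z": 0, "spin": 0, "fingers": 1},
  {"x": 0, "y": 0, "z": 0, "spin": 0, "fingers": 1},
  {"x": 0, "y": 0, "z": -0.02, "spin": 0, "fingers": 1},
  {"x": 0, "y": 0, "z": -0.02, "spin": 0, "fingers": 1},
])

```text
clock: 25.7
ee_pos: [525.6, 23.0, 155.9]
ee_rot: [[0.991, 0.001, 0.131], [-0.131, 0.0, 0.991], [0.001, -1.0, 0.0]]
force: [-0.0, 0.6, -2.7]
grip_width: 0.539
```

Call:
play_rows([
  {"x": 0, "y": 0, "z": -0.005, "spin": 0, "fingers": 1},
  {"x": 0, "y": 0, "z": -0.005, "spin": 0, "fingers": 1},
  {"x": 0, "y": 0, "z": 0, "spin": 0, "fingers": 1},
  {"x": 0, "y": 0, "z": 0, "spin": 0, "fingers": 1},
  {"x": 0, "y": 0, "z": 0, "spin": 0, "fingers": 1},
])

```text
clock: 26.2
ee_pos: [526.3, 22.1, 147.0]
ee_rot: [[0.991, 0.001, 0.131], [-0.131, -0.0, 0.991], [0.001, -1.0, 0.0]]
force: [0.4, 0.5, -3.8]
grip_width: 0.536
```

Right over the start pose (526.1, 22.0). Lowering to contact, expected near 140.

Call:
play_rows([
  {"x": 0, "y": 0, "z": -0.005, "spin": 0, "fingers": 1},
  {"x": 0, "y": 0, "z": 0, "spin": 0, "fingers": 1},
  {"x": 0, "y": 0, "z": 0, "spin": 0, "fingers": 1},
])

```text
clock: 26.5
ee_pos: [525.8, 22.0, 141.1]
ee_rot: [[0.991, -0.0, 0.132], [-0.132, 0.0, 0.991], [-0.0, -1.0, -0.0]]
force: [-0.3, 0.7, -3.1]
grip_width: 0.539
```

Call:
play_rows([
  {"x": 0, "y": 0, "z": -0.001, "spin": 0, "fingers": 1},
  {"x": 0, "y": 0, "z": 0, "spin": 0, "fingers": 1},
  {"x": 0, "y": 0, "z": 0, "spin": 0, "fingers": 1},
])

```text
clock: 26.8
ee_pos: [526.0, 22.0, 140.4]
ee_rot: [[0.991, 0.0, 0.132], [-0.132, -0.0, 0.991], [0.0, -1.0, -0.0]]
force: [-0.3, -0.6, -1.7]
grip_width: 0.536
```

Call:
play_rows([
  {"x": 0, "y": 0, "z": -0.001, "spin": 0, "fingers": 1},
  {"x": 0, "y": 0, "z": 0, "spin": 0, "fingers": 1},
  {"x": 0, "y": 0, "z": 0, "spin": 0, "fingers": 1},
])

```text
clock: 27.1
ee_pos: [526.0, 22.0, 140.3]
ee_rot: [[0.991, 0.001, 0.132], [-0.132, -0.0, 0.991], [0.001, -1.0, -0.0]]
force: [-3.2, -0.2, 7.2]
grip_width: 0.534
```

Call:
play_rows([
  {"x": 0, "y": 0, "z": 0, "spin": 0, "fingers": 0.36},
  {"x": 0, "y": 0, "z": 0, "spin": 0, "fingers": 0.2},
  {"x": 0, "y": 0, "z": 0, "spin": 0, "fingers": 0.1},
  {"x": 0, "y": 0, "z": 0, "spin": 0, "fingers": 0.1},
  {"x": 0, "y": 0, "z": 0.01, "spin": 0, "fingers": 0.1},
])

```text
clock: 27.6
ee_pos: [525.2, 22.1, 148.4]
ee_rot: [[0.991, -0.003, 0.132], [-0.132, 0.0, 0.991], [-0.003, -1.0, -0.0]]
force: [-0.0, 0.3, -0.4]
grip_width: 0.891
```

Call:
play_rows([
  {"x": 0, "y": 0, "z": 0.03, "spin": 0, "fingers": 0.1},
  {"x": 0, "y": 0, "z": 0.04, "spin": 0, "fingers": 0.1},
  {"x": 0, "y": 0, "z": 0.04, "spin": 0, "fingers": 0.1},
  {"x": 0.007, "y": 0.04, "z": 0, "spin": 0, "fingers": 0.1},
  {"x": 0.007, "y": 0.042, "z": 0, "spin": 0, "fingers": 0.1},
])

```text
clock: 28.1
ee_pos: [540.8, 104.0, 261.9]
ee_rot: [[0.991, 0.005, 0.135], [-0.135, 0.0, 0.991], [0.005, -1.0, 0.001]]
force: [0.7, -0.2, -0.3]
grip_width: 0.898
```

Call:
play_rows([
  {"x": 0.007, "y": 0.043, "z": 0, "spin": 0, "fingers": 0.1},
  {"x": 0.007, "y": 0.043, "z": 0, "spin": 0, "fingers": 0.1},
  {"x": 0.007, "y": 0.043, "z": 0, "spin": 0, "fingers": 0.1},
  {"x": 0.007, "y": 0.039, "z": 0, "spin": 0, "fingers": 0.1},
  {"x": 0, "y": 0, "z": 0, "spin": 0, "fingers": 0.1},
])

```text
clock: 28.6
ee_pos: [567.6, 276.6, 259.4]
ee_rot: [[0.992, 0.001, 0.127], [-0.127, 0.002, 0.992], [0.001, -1.0, 0.002]]
force: [0.4, 0.1, -0.1]
grip_width: 0.902
```

```bash
python3 - <<'E'
from h import *
s,im=wsnap("w10"); print(s["ee_pos"],s["ee_rot"][:2,0])
for c,a in blue(im): print(c,a,wonz(s,c,112))
t=ctrl.camera("top")
for c,a in blue(t): print("top",c,a[4],onz("top",c,118))
E
```

```text
[567.6438051  276.57521202 259.43543574] [ 0.99190649 -0.12696891]
[274.5 224.4] [ 242  191   67   67 3483] [567.90763496 269.78524638 112.        ]
top [137.1 188.1] 456 [567.2411992  270.65768836 118.        ]
top [268.1 213.2] 182 [525.37866493  18.45504532 118.        ]
top [309.2 220.7] 156 [513.00902847 -60.42448311 118.        ]
```

View pics/w10.png

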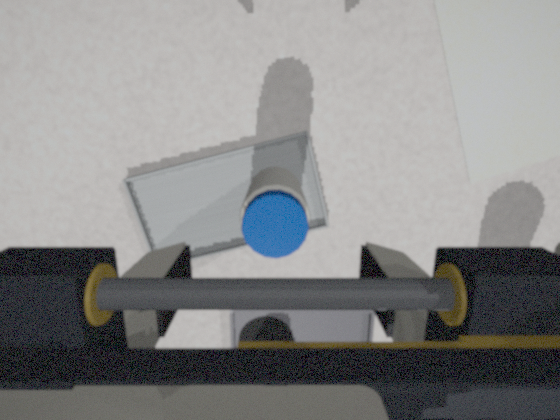

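The round bottle's cap is back at exactly its start pixel (268.1,213.2). Now the jar.

Call:
play_rows([
  {"x": 0, "y": -0.004, "z": -0.03, "spin": 0, "fingers": 0.1},
  {"x": 0, "y": 0, "z": -0.035, "spin": 0, "fingers": 0.1},
  {"x": 0, "y": 0, "z": -0.03, "spin": 0, "fingers": 0.1},
  {"x": 0, "y": 0, "z": -0.02, "spin": 0, "fingers": 0.1},
  {"x": 0, "y": 0, "z": -0.008, "spin": 0, "fingers": 0.1},
])

```text
clock: 29.2
ee_pos: [567.1, 266.1, 134.4]
ee_rot: [[0.991, -0.004, 0.133], [-0.133, -0.002, 0.991], [-0.003, -1.0, -0.002]]
force: [0.2, -0.3, 0.7]
grip_width: 0.903
```

Call:
play_rows([
  {"x": 0, "y": 0, "z": 0, "spin": 0, "fingers": 0.2},
  {"x": 0, "y": 0, "z": 0, "spin": 0, "fingers": 0.3},
  {"x": 0, "y": 0, "z": 0, "spin": 0, "fingers": 0.36},
  {"x": 0, "y": 0, "z": 0, "spin": 0, "fingers": 0.4},
  {"x": 0, "y": 0, "z": 0, "spin": 0, "fingers": 0.43},
])

```text
clock: 29.7
ee_pos: [567.9, 268.2, 137.1]
ee_rot: [[0.991, 0.001, 0.131], [-0.131, 0.0, 0.991], [0.001, -1.0, 0.0]]
force: [-3.9, 0.4, 5.5]
grip_width: 0.583
```

Call:
play_rows([
  {"x": 0, "y": 0, "z": 0, "spin": 0, "fingers": 0.6},
  {"x": 0, "y": 0, "z": 0, "spin": 0, "fingers": 1},
  {"x": 0, "y": 0, "z": 0, "spin": 0, "fingers": 1},
  {"x": 0, "y": 0, "z": 0, "spin": 0, "fingers": 1},
  {"x": 0, "y": 0, "z": 0, "spin": 0, "fingers": 1},
])

```text
clock: 30.2
ee_pos: [567.8, 268.3, 137.1]
ee_rot: [[0.991, 0.001, 0.131], [-0.131, 0.0, 0.991], [0.001, -1.0, 0.0]]
force: [-3.2, 0.2, 5.1]
grip_width: 0.576
```

Call:
play_rows([
  {"x": 0, "y": 0, "z": 0.01, "spin": 0, "fingers": 1},
  {"x": 0, "y": 0, "z": 0.02, "spin": 0, "fingers": 1},
  {"x": 0, "y": 0, "z": 0.02, "spin": 0, "fingers": 1},
  {"x": 0, "y": 0, "z": 0.01, "spin": 0, "fingers": 1},
  {"x": 0, "y": 0, "z": 0, "spin": 0, "fingers": 1},
])

```text
clock: 30.7
ee_pos: [568.6, 268.2, 197.9]
ee_rot: [[0.991, 0.003, 0.132], [-0.132, 0.001, 0.991], [0.003, -1.0, 0.001]]
force: [0.1, 0.1, -2.9]
grip_width: 0.579
```

Call:
play_rows([
  {"x": -0.003, "y": -0.017, "z": 0, "spin": 0, "fingers": 1},
  {"x": -0.005, "y": -0.03, "z": 0, "spin": 0, "fingers": 1},
  {"x": -0.007, "y": -0.038, "z": 0, "spin": 0, "fingers": 1},
  {"x": -0.007, "y": -0.038, "z": 0, "spin": 0, "fingers": 1},
  {"x": -0.006, "y": -0.031, "z": 0, "spin": 0, "fingers": 1},
])

```text
clock: 31.2
ee_pos: [538.9, 112.2, 195.0]
ee_rot: [[0.991, -0.002, 0.132], [-0.132, -0.001, 0.991], [-0.002, -1.0, -0.001]]
force: [0.2, -0.2, -2.8]
grip_width: 0.578
```

Call:
play_rows([
  {"x": -0.003, "y": -0.017, "z": 0, "spin": 0, "fingers": 1},
  {"x": 0, "y": 0, "z": 0, "spin": 0, "fingers": 1},
  {"x": 0, "y": 0, "z": -0.02, "spin": 0, "fingers": 1},
  {"x": 0, "y": 0, "z": -0.02, "spin": 0, "fingers": 1},
  {"x": 0, "y": 0, "z": -0.005, "spin": 0, "fingers": 1},
])

```text
clock: 31.7
ee_pos: [535.6, 97.7, 148.7]
ee_rot: [[0.991, -0.005, 0.131], [-0.131, 0.0, 0.991], [-0.005, -1.0, -0.001]]
force: [-0.2, 0.2, -2.3]
grip_width: 0.576
```

Call:
play_rows([
  {"x": 0, "y": 0, "z": -0.005, "spin": 0, "fingers": 1},
  {"x": 0, "y": 0, "z": 0, "spin": 0, "fingers": 1},
  {"x": 0, "y": 0, "z": 0, "spin": 0, "fingers": 1},
  {"x": 0, "y": 0, "z": 0, "spin": 0, "fingers": 1},
])

```text
clock: 32.1
ee_pos: [537.3, 97.2, 147.0]
ee_rot: [[0.991, 0.002, 0.131], [-0.131, 0.0, 0.991], [0.001, -1.0, 0.0]]
force: [0.6, 0.7, -1.9]
grip_width: 0.577
```

Call:
play_rows([
  {"x": 0, "y": 0, "z": -0.005, "spin": 0, "fingers": 1},
  {"x": 0, "y": 0, "z": -0.001, "spin": 0, "fingers": 1},
  {"x": 0, "y": 0, "z": 0, "spin": 0, "fingers": 1},
  {"x": 0, "y": 0, "z": 0, "spin": 0, "fingers": 1},
])

```text
clock: 32.5
ee_pos: [536.9, 97.0, 140.2]
ee_rot: [[0.991, 0.0, 0.132], [-0.132, -0.0, 0.991], [0.0, -1.0, -0.0]]
force: [1.1, 0.1, -3.0]
grip_width: 0.579
```

Call:
play_rows([
  {"x": 0, "y": 0, "z": -0.001, "spin": 0, "fingers": 1},
  {"x": 0, "y": 0, "z": 0, "spin": 0, "fingers": 1},
  {"x": 0, "y": 0, "z": 0, "spin": 0, "fingers": 1},
])

```text
clock: 32.8
ee_pos: [536.9, 97.1, 140.0]
ee_rot: [[0.991, 0.001, 0.132], [-0.132, 0.0, 0.991], [0.001, -1.0, 0.0]]
force: [-1.3, -0.1, 5.4]
grip_width: 0.58
```

Call:
play_rows([
  {"x": 0, "y": 0, "z": 0, "spin": 0, "fingers": 0.36},
  {"x": 0, "y": 0, "z": 0, "spin": 0, "fingers": 0.2},
  {"x": 0, "y": 0, "z": 0, "spin": 0, "fingers": 0.1},
  {"x": 0, "y": 0, "z": 0, "spin": 0, "fingers": 0.1},
  {"x": 0, "y": 0, "z": 0.01, "spin": 0, "fingers": 0.1},
])

```text
clock: 33.3
ee_pos: [536.2, 97.0, 148.4]
ee_rot: [[0.991, -0.003, 0.132], [-0.132, -0.0, 0.991], [-0.003, -1.0, -0.0]]
force: [-0.5, 0.1, -0.3]
grip_width: 0.892
```

Call:
play_rows([
  {"x": 0, "y": 0, "z": 0.03, "spin": 0, "fingers": 0.1},
  {"x": 0, "y": 0, "z": 0.04, "spin": 0, "fingers": 0.1},
  {"x": 0, "y": 0, "z": 0.04, "spin": 0, "fingers": 0.1},
  {"x": -0.02, "y": 0.04, "z": 0.01, "spin": 0, "fingers": 0},
  {"x": -0.02, "y": 0.04, "z": 0, "spin": 0, "fingers": 0},
])

```text
clock: 33.8
ee_pos: [497.7, 177.3, 272.5]
ee_rot: [[0.991, 0.006, 0.135], [-0.135, 0.001, 0.991], [0.006, -1.0, 0.002]]
force: [0.7, 0.8, -0.8]
grip_width: 0.992
```

Call:
play_rows([
  {"x": -0.02, "y": 0.04, "z": 0, "spin": 0, "fingers": 0},
  {"x": -0.02, "y": 0.04, "z": 0, "spin": 0, "fingers": 0},
  {"x": -0.02, "y": 0.04, "z": 0, "spin": 0, "fingers": 0},
  {"x": -0.02, "y": 0.04, "z": 0, "spin": 0, "fingers": 0},
  {"x": -0.02, "y": 0.03, "z": 0, "spin": 0, "fingers": 0},
])

```text
clock: 34.3
ee_pos: [395.7, 369.1, 270.1]
ee_rot: [[0.991, 0.001, 0.131], [-0.131, 0.001, 0.991], [0.001, -1.0, 0.001]]
force: [1.2, -0.2, -0.6]
grip_width: 0.997
```

Call:
play_rows([
  {"x": -0.02, "y": 0.02, "z": 0, "spin": 0, "fingers": 0},
  {"x": 0, "y": 0, "z": 0, "spin": 0, "fingers": 0},
  {"x": 0, "y": 0, "z": 0, "spin": 0, "fingers": 0},
  {"x": 0, "y": 0, "z": 0, "spin": 0, "fingers": 0},
])

```text
clock: 34.7
ee_pos: [377.5, 386.4, 269.6]
ee_rot: [[0.991, 0.001, 0.132], [-0.132, -0.0, 0.991], [0.001, -1.0, 0.0]]
force: [0.4, 0.0, -0.6]
grip_width: 0.998
```

```bash
python3 - <<'E'
from h import *
np.set_printoptions(precision=1,suppress=True)
for n in("top","scene"):
    t=ctrl.camera(n); cv2.imwrite(f"pics/{n}f.png",t); o=cv2.imread(f"pics/{n}0.png")
    print(n,"now",[(c,a[4]) for c,a in blue(t)],"start",[(c,a[4]) for c,a in blue(o)])
    b=(t[150:280,200:425] if n=="top" else t[140:280,160:370]); b=np.clip(255*(b/255.)**0.6,0,255).astype(np.uint8)
    cv2.imwrite(f"pics/{n}fz.png",cv2.resize(b,None,fx=3.5,fy=3.5,interpolation=cv2.INTER_CUBIC))
E
```

```text
top now [(array([225.3, 205.9]), np.int32(453)), (array([268.1, 213.2]), np.int32(182)), (array([309.1, 220.7]), np.int32(154))] start [(array([225.2, 206.2]), np.int32(455)), (array([268.1, 213.2]), np.int32(182)), (array([309.2, 220.7]), np.int32(155))]
scene now [(array([266.2, 158.2]), np.int32(126)), (array([297.4, 171.9]), np.int32(159)), (array([333.2, 190.8]), np.int32(411))] start [(array([266.2, 158.1]), np.int32(124)), (array([297.5, 171.8]), np.int32(156)), (array([333.4, 190.6]), np.int32(412))]
```

View pics/topfz.png

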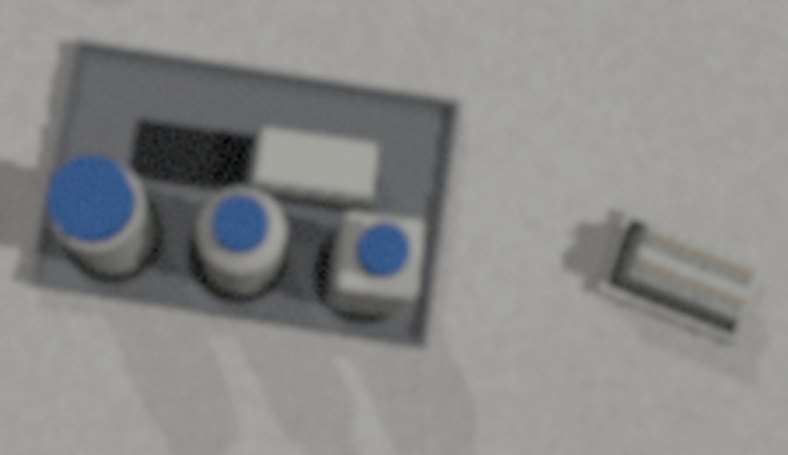

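View pics/scenefz.png

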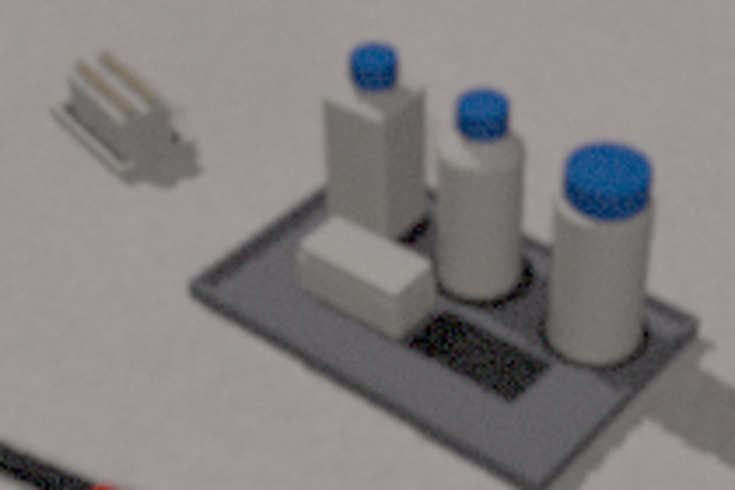

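All three caps are within 0.3 px of their start pixels in both views. The tip box looks unmoved, and the rack lies flat inside the frame. Handing in.

```bash
python3 -c "
from bench import ctrl
print(ctrl.close_job())"
```

```text
the job is handed in; nothing more can be done
None
```

The whole job ran through and I handed it in at about 35 s of the 122 s allowed; closing the job gives no verdict.

I moved the jar and then the round bottle from in front of the strip rack into the side tray. Next I fetched the rack and lowered it into the frame. Then I put the round bottle and the jar back on their own places.

**Containers:** all three stand upright, with their caps within about 0.3 px (roughly 1 mm) of their starting pixels in both the top and scene views. I never touched the square bottle.

**Strip rack:** it touched down at the expected height and lies flat inside the frame walls. The frame leaves it only about 6 mm of play in each direction. I judged the seating by eye from the pictures and did not measure the final centre offset.

**Tip box:** it looks unmoved in the pictures; I did not measure its position at the end.

**Robot:** the gripper is open and well clear of everything. The forces I read stayed under about 8 N.

One reading disagreed: two wrist pictures put the sideways offset between rack and frame about 2–3 mm apart, so I shifted the rack by about 3 mm before seating it. No check failed.

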